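# Load the node leak-test chamber, zero the peak pointer and start the vacuum

## Task

Set up the next vacuum leak test: take the slender steel reference canister out of the test chamber and lay it in its own cradle on the base plate beside the chamber, lay every orange sensor node in a bay of its own in the chamber, then press the chamber's lid shut until its catch snaps over. The gauge's peak pointer must be turned back to its zero stop before the vacuum valve is opened; when lid and pointer are done, swing the valve lever fully open. Leave the other things on the bench where they are.

Things in the scene. Friction and masses are not known exactly. Their poses are not given: they have to be found in the camera images.
- station: Fixed leak-test station: steel base plate 240 x 570 x 6 mm with an open aluminium vacuum chamber (outside 214 mm in x, 349 in y; inside 190 x 325; floor 18 mm, rim 86 mm above the bench) and to its right (-y) a cradle, a gauge and a ball valve. Origin on the bench under the chamber's centre; x from the front (robot) side to the hinge side, y left, z up.
- bay0 (a point): Centre of bay 0 (rightmost) on the chamber floor; axes as the station's. Takes one node lying along x. Bays are 75 mm apart in y, divided by white teeth 17 mm wide (y), 20 long (x), 14 high, in two rows 60 mm before and behind the middle: 5 mm play each side of a node's 48 mm collar; the floor between the rows is clear.
- bay1 (a point): Centre of bay 1 (second from right) on the chamber floor; axes as the station's. Takes one node lying along x. Bays are 75 mm apart in y, divided by white teeth 17 mm wide (y), 20 long (x), 14 high, in two rows 60 mm before and behind the middle: 5 mm play each side of a node's 48 mm collar; the floor between the rows is clear.
- bay2 (a point): Centre of bay 2 (third from right) on the chamber floor; axes as the station's. Takes one node lying along x. Bays are 75 mm apart in y, divided by white teeth 17 mm wide (y), 20 long (x), 14 high, in two rows 60 mm before and behind the middle: 5 mm play each side of a node's 48 mm collar; the floor between the rows is clear.
- bay3 (a point): Centre of bay 3 (leftmost) on the chamber floor; axes as the station's. Takes one node lying along x. Bays are 75 mm apart in y, divided by white teeth 17 mm wide (y), 20 long (x), 14 high, in two rows 60 mm before and behind the middle: 5 mm play each side of a node's 48 mm collar; the floor between the rows is clear.
- cradle (a point): Centre of the canister's cradle on the base plate (6 mm above the bench), right of the chamber; axes as the station's. Four white posts 20 (x) by 12 (y) by 22 mm high, 52 mm before and behind and 35 mm to either side (58 mm clear across): the canister lies between them along x, its axis 23 mm above this point.
- lid (a joint): Lid angle, rad: 0 shut, 1.45 to 1.7 (upright) at the start, 1.85 at most. A friction hinge on the far rim holds it at any angle (1 to 4 N near the free edge moves it). At about 0.05 rad the strike under its front meets a sprung catch: about 12 N down near the front edge presses it past, it snaps to 0 and stays. Caught it reads below 0.012.
- lid_hinge (a point): Middle of the lid's hinge line, which runs along the station's y at rim height (86 mm); axes as the station's.
- lid_edge (a point): On the lid's outer (upper when shut) face near its free edge, mid-width, 206 mm from the hinge; moves with the lid: x to the hinge, z out of the face. Pane 349 mm wide, 10 thick, inner face level with the hinge line, free edge 222 mm from the hinge. A bar handle 90 mm long along y, 10 thick, stands over this point, axis 24 mm above; 55 mm and more to the side the pane is bare.
- pointer (a joint): Angle of the gauge's peak pointer and its reset knob, rad: 0 at the zero stop (lower left of the dial seen from the robot), growing clockwise seen from above; 1.8 to 3.5 at the start, 4.5 at most. Stays where it is left; turn it counter-clockwise to bring it back. Zeroed means below 0.06.
- knob_grip (a point): Middle of the reset knob's bar grip, on its vertical axis, 86.5 mm above the bench; turns with the knob: x along the bar to the red pointer's end, z up. Bar 30 mm long, 10 wide, 18 high (9 above, 9 below this point), at the centre of an upward-facing gauge 80 mm in diameter, face 70 mm above the bench.
- valve (a joint): Angle of the ball valve's lever, rad: 0 closed (pointing to the station's -y, across the pipe), 1.57 fully open (pointing to the station's -x, along the pipe); turns clockwise seen from above about a vertical axis and stays where it is left. About 2 N at its end moves it. Fully open means above 1.4.
- valve_axis (a point): Point on the valve lever's vertical axis at lever height, 73 mm above the bench; axes as the station's.
- lever_tip (a point): Outer end of the valve lever, 88 mm from its axis; turns with it: x outwards along it, z up. The lever is a grey bar 13 mm wide, 10 thick, top 77 and underside 67 mm above the bench, clear underneath from 40 mm outwards.
- node0: Orange sensor node, 150 mm long, 0.2 to 0.4 kg: round body 44 mm in diameter between two square end collars 48 x 48 x 26 mm (96 mm of round body between). Origin at its middle, x along it. Lies on a flat side of its collars, axis 24 mm above the support. If present it starts in a bay.
- node1: Orange sensor node, 150 mm long, 0.2 to 0.4 kg: round body 44 mm in diameter between two square end collars 48 x 48 x 26 mm (96 mm of round body between). Origin at its middle, x along it. Lies on a flat side of its collars, axis 24 mm above the support. If present it starts on the black mat (3 mm thick) to the left.
- node2: Orange sensor node, 150 mm long, 0.2 to 0.4 kg: round body 44 mm in diameter between two square end collars 48 x 48 x 26 mm (96 mm of round body between). Origin at its middle, x along it. Lies on a flat side of its collars, axis 24 mm above the support. If present it starts on the black mat (3 mm thick) to the left.
- node3: Orange sensor node, 150 mm long, 0.2 to 0.4 kg: round body 44 mm in diameter between two square end collars 48 x 48 x 26 mm (96 mm of round body between). Origin at its middle, x along it. Lies on a flat side of its collars, axis 24 mm above the support. If present it starts on the black mat (3 mm thick) to the left.
- master: Reference canister, bare steel, 124 mm long plus a short brass nozzle, 0.35 kg: slender round body 30 mm in diameter between two square end collars 46 x 46 x 20 mm (84 mm of round body between). Origin at its middle, x along it to the nozzle. Starts in one of the two middle bays, axis 23 mm above the floor.
- grease: Bystander: small grease jar, 60 mm in diameter, 50 high; origin under its middle.
- driver: Bystander: screwdriver lying on the bench; origin under its middle.
- mouse: Bystander: black computer mouse, 100 x 60 x 30 mm; origin under its middle.

How it is judged:
On the way, in this order (a step that is already met when the one before it is completed fails the run):
1. the reference canister lies in its cradle and every node lies in a bay, the lid still open (x of node0 in the frame of station between -0.03 and 0.03 m and y of node0 in the frame of station between -0.13 and 0.13 m and z of node0 in the frame of station between 0.03 and 0.048 m and angle between the x axis of each of node0, node1, node2, node3, master and the x axis of station, either way round below 0.15 rad and x of node1 in the frame of station between -0.03 and 0.03 m and y of node1 in the frame of station between -0.13 and 0.13 m and z of node1 in the frame of station between 0.03 and 0.048 m and x of node2 in the frame of station between -0.03 and 0.03 m and y of node2 in the frame of station between -0.13 and 0.13 m and z of node2 in the frame of station between 0.03 and 0.048 m and x of node3 in the frame of station between -0.03 and 0.03 m and y of node3 in the frame of station between -0.13 and 0.13 m and z of node3 in the frame of station between 0.03 and 0.048 m and x of master in the frame of cradle between -0.03 and 0.03 m and y of master in the frame of cradle between -0.012 and 0.012 m and z of master in the frame of cradle between 0.015 and 0.033 m and value of joint lid above 0.1 rad), for 0.2 s.
2. the lid is pressed shut past its catch (value of joint lid below 0.012 rad), for 0.3 s.
3. the valve is swung fully open (value of joint valve above 1.4 rad), for 0.2 s.
At the end, for the whole second after the job is handed in: Every node present lies flat on the floor of a bay, along it within 0.15 rad; the canister lies flat in its cradle (within 30 mm along, 12 mm across); lid caught (below 0.012 rad), peak pointer zeroed (below 0.06 rad), valve open (above 1.4 rad); all at rest (x of node0 in the frame of station between -0.03 and 0.03 m and y of node0 in the frame of station between -0.13 and 0.13 m and z of node0 in the frame of station between 0.03 and 0.048 m and angle between the x axis of each of node0, node1, node2, node3, master and the x axis of station, either way round below 0.15 rad and x of node1 in the frame of station between -0.03 and 0.03 m and y of node1 in the frame of station between -0.13 and 0.13 m and z of node1 in the frame of station between 0.03 and 0.048 m and x of node2 in the frame of station between -0.03 and 0.03 m and y of node2 in the frame of station between -0.13 and 0.13 m and z of node2 in the frame of station between 0.03 and 0.048 m and x of node3 in the frame of station between -0.03 and 0.03 m and y of node3 in the frame of station between -0.13 and 0.13 m and z of node3 in the frame of station between 0.03 and 0.048 m and x of master in the frame of cradle between -0.03 and 0.03 m and y of master in the frame of cradle between -0.012 and 0.012 m and z of master in the frame of cradle between 0.015 and 0.033 m and value of joint lid below 0.012 rad and value of joint pointer below 0.06 rad and value of joint valve above 1.4 rad and linear speed of each of node0, node1, node2, node3, master below 0.02 m/s); the robot touches nothing.
It fails at once if the valve is opened while the lid is not caught shut or the peak pointer is not at zero (value of joint valve above 0.3 rad and (value of joint lid above 0.03 rad or value of joint pointer above 0.06 rad)).
It fails at once if a bystander (grease jar, screwdriver or mouse) is shoved more than 40 mm (distance of any of grease, driver, mouse from where it was at the start of the episode above 0.04 m).
Of node0, node1, node2, node3 only 2 to 4 are there at a start; the rules pass over those that are not, and their reading is None.
At some moment in a run one of node1, node2, node3 may be knocked a few centimetres aside while the robot is not near it.
Once in a run the grip may slacken for a moment while it holds something.
It also fails if it takes over 210 s, if anything falls off the work surface, if the arm or the gripper's body presses on something with over 40 N, if the wrist force passes 120 N, or if a joint passes its speed limit or range.

## Robot

A 6-joint arm with a two-finger parallel gripper is mounted at the origin on the work surface. World frame = base frame: x ahead of the robot, y to its left, z up, the work surface at z = 0. Lengths are in m, angles in rad, forces in N, time in s.
With the tool pointing down it reaches from about 0.325 to 1 m from the base axis. Payload 5.1 kg.
Tool frame: the origin (TCP) lies at the very end of the fingers, on their centre line; the grasp point (between the pads) lies 19 mm behind it; x points along the fingers, z is the direction in which the jaws open and shut, and the axes are right-handed (so a half turn about x gives the same grasp; the last joint's range is limited). The gripper opens to 85 mm and grips with 20 to 120 N. Pads are 22 mm wide; open, the fingers measure 114 mm over their backs; the gripper's body (76 mm by 85 mm) begins 54 mm behind the grasp point. The pads swing forward as they close: fully open they stand 13 mm farther back than shut.
Start: joints at [-1.312, 0.124, 1.65, -0, 1.367, -0.083], TCP at [0.218, -0.612, 0.231] pointing down, gripper open.
Joint ranges: [-2.61, 2.61], [-1.02, 2.33], [0.03, 2.71], [-1.35, 4.49], [0.32, 2.68], [-2.91, 2.91]. Speed limits (rad/s): [2.57, 2.57, 3.14, 3.14, 3.14, 3.14].

## Interface

Orientations are given as a unit quaternion [x, y, z, w].
In Python, from bench import ctrl gives the robot as it stands.
- The arm moves only by the tool send_rows, never from a script. Its argument "plan" is one flat list of numbers, 7 for each row, row after row: the shift along the tool's x, y, z in cm, then the turn, a rotation vector about the tool's x, y, z in degrees, then the finger opening in cm, from 0 to 8.54. In form: [tx, ty, tz, rx, ry, rz, claw, tx, ty, tz, rx, ry, rz, claw, ...]. A call has 1 to 12 rows; each row is the pose to reach, as a shift and turn from the pose commanded when the call began, along the tool's axes at that moment; what a row does not reach only later rows make up. A row lasts 1/10 s, in which the tool goes at most 50 mm and 8.59 degrees, less where a joint would pass 70% of its speed; a pose out of reach is approached as far as the arm can. A call with a gripper value outside its range is refused whole. The fingers move at their own pace and stop on an object; "grip_force" is the grip in N (left out, the last holds). Time passes only in rows, so rows that repeat a pose let the fingers close. It gives the time, the measured TCP pose, the force and the opening at its end, in the units of the state.
- ctrl.state(): the state, without advancing time (a new reading comes with each control period).
- ctrl.get_image(name): name is "scene" or "side" or "wrist"; returns a dict with "frame" (400x640x3 uint8, blue, green, red), "camera_matrix" (3x3 intrinsics, pixels), "R" (3x3) and "t" (3): a world point X has camera coordinates R X + t. Camera axes: x right, y down, z forward; pixel columns grow to the right and rows downward; lengths in m; the calibration is good to about 2 mm. A picture is of the moment at which its call begins. There is no depth.
- ctrl.hand_in(): hands the job in, once; it reports no verdict.
The state is a dict: "time": time; "qpos": joint angles; "joint_vel": joint speeds; "joint_efforts": joint torques, N m; "eef_pos": TCP position; "orientation": TCP orientation; "contact_force": force on the tool from outside, world axes, zero at the start; "moment": the same for the moment, N m; "opening": finger opening in m.
Only numpy, scipy, OpenCV 4.12 (cv2) and the standard library are available. Lean on these libraries where they do the work, as an engineer would, in place of code of your own. Each camera call takes 0.05 s, during which the arm holds its last target.

## Working session

There is one attempt and no reset: what is moved stays moved. The work goes in short steps, Python scripts to look and compute and a tool call to move; the robot and the scene stay as the last step left them, time stands still between calls to the robot, and variables do not carry over. Pictures are saved under pics/ and viewed, and the job is handed in when it is done.

Besides the shell and the picture viewer there is one more tool, called after ">>>" as name(argument=value, ...), one argument or row to a line, values as JSON. send_rows: Moves the arm, as the interface text tells. Its arguments: {"type":"object","properties":{"plan":{"type":"array","items":{"type":"number"}},"grip_force":{"type":"number"}},"required":["plan"]}

```bash
mkdir -p pics; ls
python3 - <<'E'
from bench import ctrl
import cv2
print(ctrl.state())
for n in ["scene","side","wrist"]:
    d=ctrl.get_image(n); cv2.imwrite(f"pics/{n}0.png",d["frame"])
    print(n,d["camera_matrix"],d["R"],d["t"])
E
```

```text
pics
{'time': 0.0, 'qpos': array([-1.31160395e+00,  1.24530727e-01,  1.65166752e+00,  1.96486438e-05,
        1.36749257e+00, -8.25931822e-02]), 'joint_vel': array([-1.06307842e-03, -7.05747374e-04,  2.51410725e-04, -4.17982911e-06,
       -2.15891189e-03,  1.25970099e-03]), 'joint_efforts': array([ 9.90411559e-05, -4.23614717e+01, -3.65451658e+01, -1.63785035e-04,
        6.89192384e-03,  1.48494369e-06]), 'eef_pos': array([ 0.21768653, -0.61182175,  0.23004026]), 'orientation': array([ 0.40816795,  0.57831102, -0.40720504,  0.57718224]), 'contact_force': array([-0.30561556, -0.2014111 ,  0.61615701]), 'moment': array([0.04675542, 0.01757987, 0.06291162]), 'opening': 0.08581011778876393}
scene [[430.0172047    0.         321.55908456]
 [  0.         430.0172047  200.40946924]
 [  0.           0.           1.        ]] [[-0.94473773  0.3276148   0.01179684]
 [ 0.22362353  0.67033769 -0.70755911]
 [-0.23971471 -0.66581974 -0.70655569]] [ 0.56646301 -0.01987078  1.26936064]
side [[485.64589124   0.         327.11697695]
 [  0.         485.64589124 191.37130784]
 [  0.           0.           1.        ]] [[-0.75234819 -0.65859318 -0.01507408]
 [-0.3689672   0.44022783 -0.81857355]
 [ 0.54574299 -0.61029049 -0.57420389]] [0.37262555 0.33503068 1.20788641]
wrist [[319.6138453    0.         329.15446569]
 [  0.         319.6138453  196.1825006 ]
 [  0.           0.           1.        ]] [[ 0.33645124 -0.94169989 -0.00136812]
 [-0.90902763 -0.32515676  0.26065657]
 [-0.24590512 -0.08645456 -0.96543062]] [-0.64929705 -0.03608764  0.37753735]
```

View pics/scene0.png

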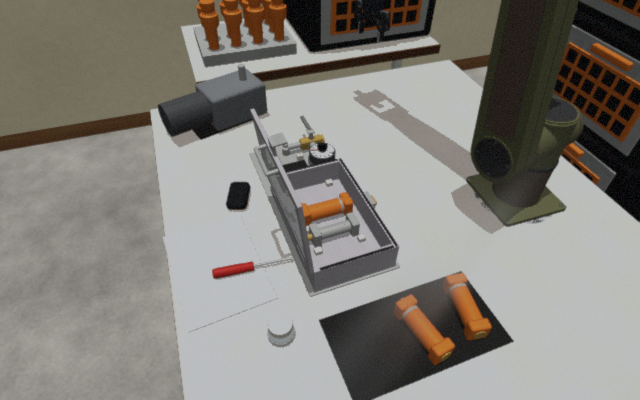

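View pics/side0.png

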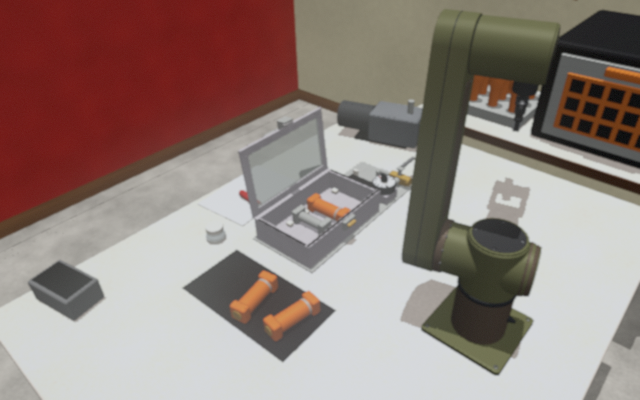

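View pics/wrist0.png

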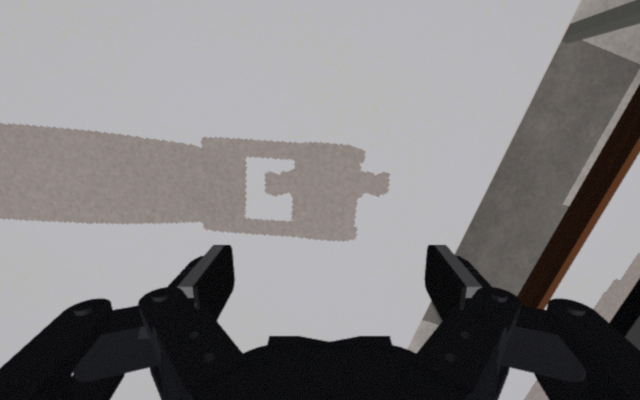

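```bash
cat > h.py <<'E'
import numpy as np, cv2
from scipy.spatial.transform import Rotation as Ro
from bench import ctrl
def snap(name,fn,crop=None,s=1):
    d=ctrl.get_image(name)
    f=d["frame"]; np.savez("pics/"+fn+".npz",K=d["camera_matrix"],R=d["R"],t=d["t"],f=f)
    save(f,fn,crop,s); return d
def save(f,fn,crop=None,s=1):
    if crop: x0,y0,x1,y1=crop; f=f[y0:y1,x0:x1]
    cv2.imwrite("pics/"+fn+".png",cv2.resize(f,None,fx=s,fy=s,interpolation=cv2.INTER_CUBIC))
def load(fn):
    z=np.load("pics/"+fn+".npz"); return dict(camera_matrix=z["K"],R=z["R"],t=z["t"],frame=z["f"])
def ray(d,u,v,z):
    K,R,t=d["camera_matrix"],d["R"],d["t"]
    c=-R.T@t; w=R.T@np.linalg.solve(K,[u,v,1.]); return c+w*(z-c[2])/w[2]
def proj(d,X):
    X=np.atleast_2d(X); p=(d["camera_matrix"]@(d["R"]@X.T+d["t"][:,None])); return (p[:2]/p[2]).T
# tool-down orientation: x=down, z = jaw direction with world yaw phi
def down(phi):
    z=np.array([np.cos(phi),np.sin(phi),0]); x=np.array([0,0,-1.]); y=np.cross(z,x)
    return Ro.from_matrix(np.stack([x,y,z],1))
def rel(pos,R,base=None,p0=None):
    """shift cm & rotvec deg from pose base(default measured)"""
    s=ctrl.state(); q=Ro.from_quat(s["orientation"]) if base is None else base
    p=s["eef_pos"] if p0 is None else p0
    return np.round(q.inv().apply(np.array(pos)-p)*100,2), np.round((q.inv()*R).as_rotvec(degrees=True),2)
E
python3 - <<'E'
from h import *
d=snap("scene","s1",(220,100,420,300),3.9)
d=snap("side","d1",(180,100,460,310),2.8)
s=ctrl.state(); print(Ro.from_quat(s["orientation"]).as_matrix().round(3))
E
```

```text
[[-0.     0.942  0.335]
 [ 0.001  0.335 -0.942]
 [-1.     0.    -0.001]]
```

View pics/s1.png

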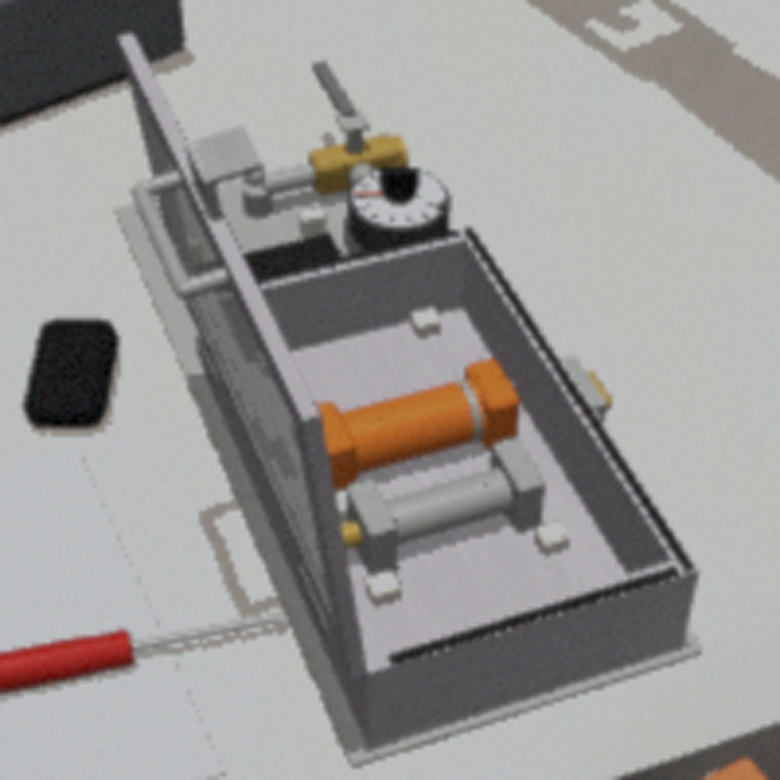

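View pics/d1.png

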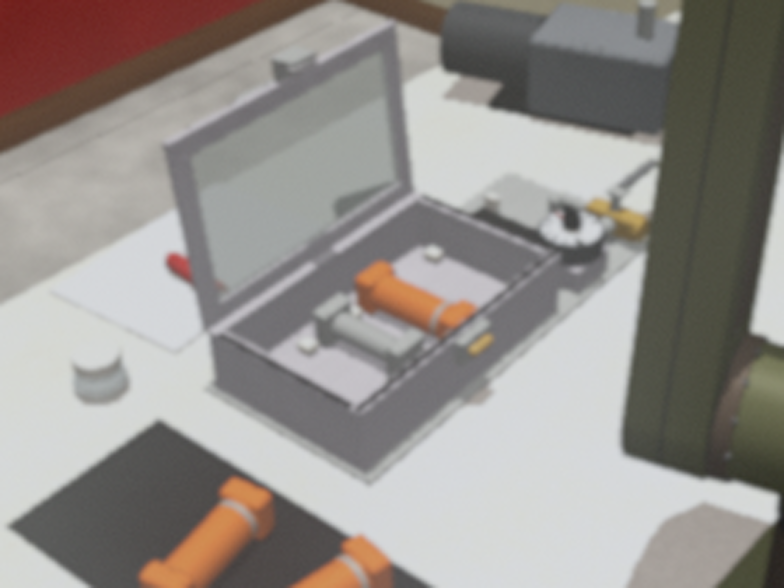

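```bash
cat > fit.py <<'E'
from h import *
from scipy.optimize import least_squares
S=load("s1");D=load("d1")
u=lambda p,s,o:[(p[0]+.5)/s-.5+o[0],(p[1]+.5)/s-.5+o[1]]
yl="yl"
obs=[(S,(695,573),(-.107,.1745,.086)),(S,(468,232),(-.107,-.1745,.086)),(S,(700,652),(-.12,yl,.006)),(S,(355,762),(.12,yl,.0)),
(D,(355,408),(-.107,.1745,.086)),(D,(368,482),(-.12,yl,.0)),(D,(560,255),(-.107,-.1745,.086)),(D,(210,388),(.12,yl,.006))]
def W(P,p,yl):
    P=np.array([yl if isinstance(a,str) else a for a in P],float)
    return Ro.from_euler("z",p[2]).apply(P)+[p[0],p[1],0]
def f(p):
    r=[]
    for d,px,P in obs:
        o=u(px,3.9,(220,100)) if d is S else u(px,2.8,(180,100))
        r+=list(proj(d,W(P,p,p[3]))[0]-o)
    return r
r=least_squares(f,[.6,0,0,.18],loss="soft_l1")
if __name__=="__main__":
    print(r.x,np.round(r.fun,1))
    np.save("st.npy",r.x[:3])
E
python3 fit.py; python3 -c "
from h import *
for n in ['s1','d1']:
    d=load(n);print(-d['R'].T@d['t'])"
```

```text
[ 0.56662904 -0.04133127  0.03384845  0.17582392] [ 0.6 -0.5  1.2 -1.5 -0.3 -1.5 -2.3  0.9  0.4  2.4  0.1  1.1 -0.6 -0.5
 -2.7 -1.3]
[0.84388697 0.67290383 0.87613176]
[-0.25523605  0.83508041  0.97343732]
```

```bash
cat > ov.py <<'E'
from h import *
def stW(P,p): return Ro.from_euler("z",p[2]).apply(np.atleast_2d(P))+[p[0],p[1],0]
def box(x0,x1,y0,y1,z): return [[x0,y0,z],[x1,y0,z],[x1,y1,z],[x0,y1,z],[x0,y0,z]]
def overlay(d,p,fn,crop,s,extra=[]):
    f=cv2.resize(d["frame"][crop[1]:crop[3],crop[0]:crop[2]],None,fx=s,fy=s,interpolation=cv2.INTER_CUBIC)
    polys=[(box(-.107,.107,-.1745,.1745,.086),(0,0,255)),(box(-.095,.095,-.1625,.1625,.018),(0,255,0)),(box(-.107,.107,-.1745,.1745,.006),(255,0,0))]
    for i in range(1,4):
        y=-.1125+.075*i-.0375
        for x in(-.06,.06): polys.append((box(x-.01,x+.01,y-.0085,y+.0085,.032),(255,255,0)))
    polys+=extra
    for P,c in polys:
        q=((proj(d,stW(P,p))-crop[:2]+.5)*s).astype(int)
        cv2.polylines(f,[q.reshape(-1,1,2)],False,c,1,cv2.LINE_AA)
    cv2.imwrite("pics/"+fn+".png",f)
E
python3 - <<'E'
from ov import *
p=np.load("st.npy")
overlay(load("s1"),p,"o1",(220,100,420,300),3.9)
overlay(load("d1"),p,"o2",(180,100,460,310),2.8)
E
```

```text
(no output)
```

View pics/o1.png

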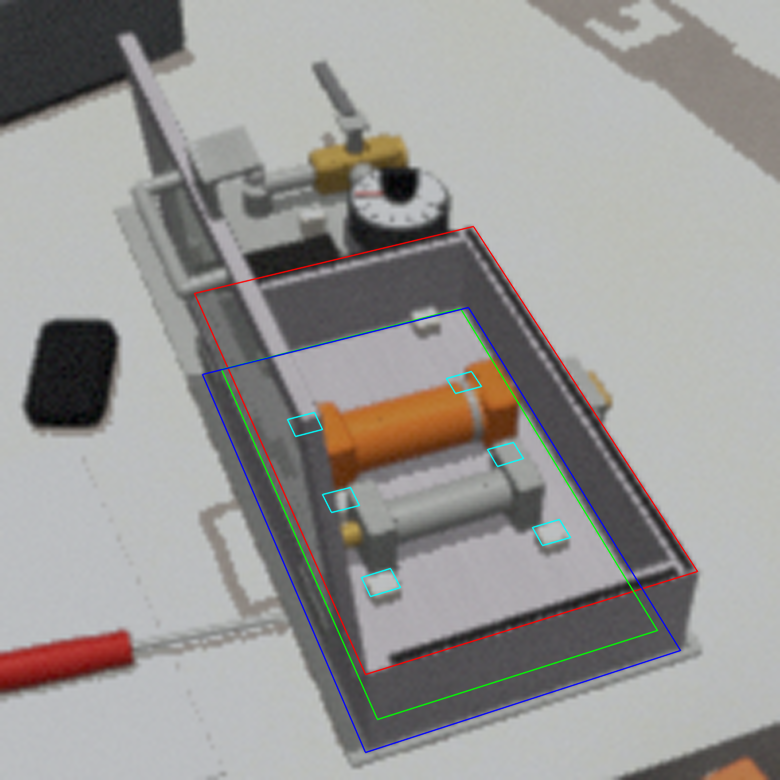

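View pics/o2.png

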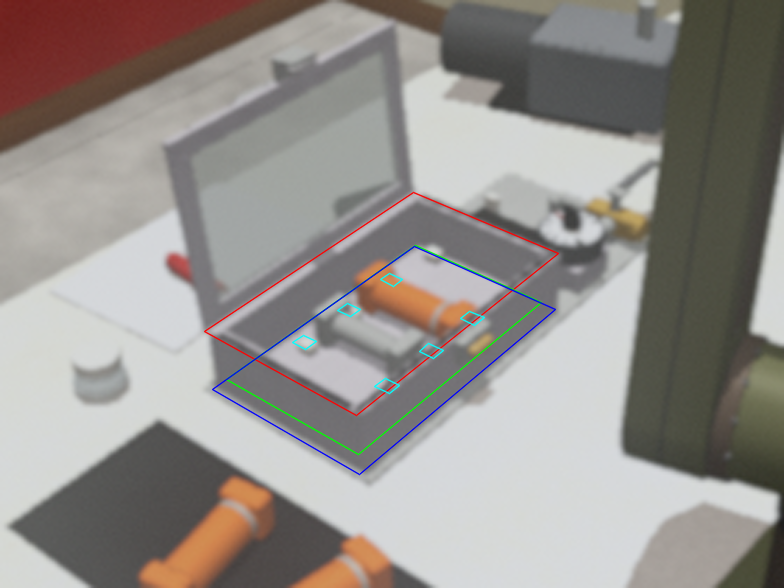

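Run:
```python
from ov import *
d=snap("wrist","w1"); c=-d['R'].T@d['t']; s=ctrl.state(); q=Ro.from_quat(s["orientation"])
print(c, q.inv().apply(c-s["eef_pos"]), "fwd in tool",q.inv().apply(d['R'][2]), "right", q.inv().apply(d['R'][0]))
p=np.load("st.npy")
for y in (-.2,-.28,-.36): print(stW([0,y,.0],p))
print(rel([.48,-.30,.36],down(-np.pi/2+p[2])))
```

```text
[ 0.27852532 -0.59066914  0.37353848] [-1.42653143e-01  6.44507601e-02 -2.43946377e-05] fwd in tool [ 9.65399183e-01 -2.60775867e-01  6.03875480e-04] right [-2.63016916e-04  1.34198997e-03  9.99999065e-01]
[[ 0.57339744 -0.24121671  0.        ]]
[[ 0.5761048  -0.32117089  0.        ]]
[[ 0.57881215 -0.40112506  0.        ]]
(array([-12.89,  35.17, -20.63]), array([17.64, -0.04,  0.  ]))
```

>>> send_rows(
  plan=[-4, 10, -6, -8, 0, 0, 6, -8, 20, -12, -17, 0, 0, 6, -13, 30, -18, -25, 0, 0, 6, -13, 35, -20.5, -34, 0, 0, 6, -13, 35, -20.5, -42, 0, 0, 6, -13, 35, -20.5, -50, 0, 0, 6, -13, 35, -20.5, -59, 0, 0, 6, -13, 35, -20.5, -67, 0, 0, 6, -13, 35, -20.5, -76, 0, 0, 6, -13, 35, -20.5, -84, 0, 0, 6, -13, 35, -20.5, -92, 0, 0, 6, -13, 35, -20.5, -100, 0, 0, 6],
)

```text
time: 1.5
eef_pos: [0.4791, -0.3015, 0.3614]
orientation: [-0.183, 0.683, 0.183, 0.683]
contact_force: [-0.2, -0.2, -0.5]
opening: 0.0599
```

>>> send_rows(
  plan=[0, 0, 0, -8.5, 0, 0, 6, 0, 0, 0, -17, 0, 0, 6, 0, 0, 0, -25.5, 0, 0, 6, 0, 0, 0, -34, 0, 0, 6, 0, 0, 0, -42.5, 0, 0, 6, 0, 0, 0, -51, 0, 0, 6, 0, 0, 0, -59.5, 0, 0, 6, 0, 0, 0, -62.4, 0, 0, 6, 0, 0, 0, -62.4, 0, 0, 6],
)

```text
time: 2.4
eef_pos: [0.4788, -0.3019, 0.3613]
orientation: [-0.508, 0.491, 0.509, 0.491]
contact_force: [0.2, 0.3, -0.3]
opening: 0.0598
```

Run:
```python
from ov import *
d=snap("wrist","w2"); s=ctrl.state(); print(s["eef_pos"],s["qpos"],s["opening"],s["time"])
p=np.load("st.npy")
overlay(d,p,"o3",(0,0,640,400),1.25)
```

```text
[ 0.47882277 -0.3019119   0.36128162] [-6.57396878e-01 -1.10659359e-01  1.67110409e+00 -1.65799048e-06
  1.58126005e+00 -2.26162996e+00] 0.059843332517131524 2.45
```

View pics/o3.png

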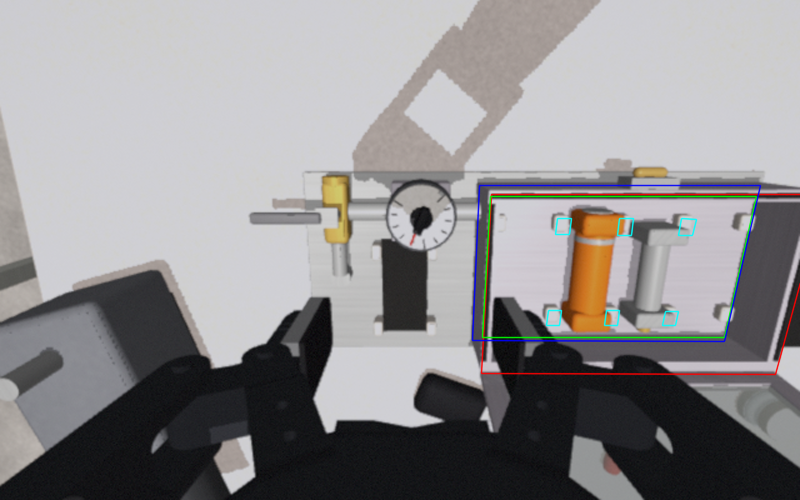

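Run:
```python
from ov import *
d=load("w2"); p=np.load("st.npy")
save(d["frame"],"z1",(370,130,640,300),2.95)
save(d["frame"],"z2",(190,120,400,300),3.3)
```

```text
(no output)
```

View pics/z1.png

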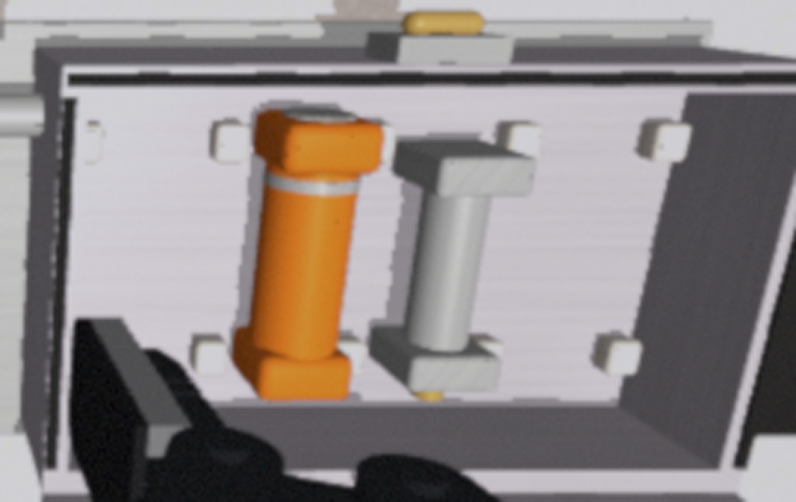

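View pics/z2.png

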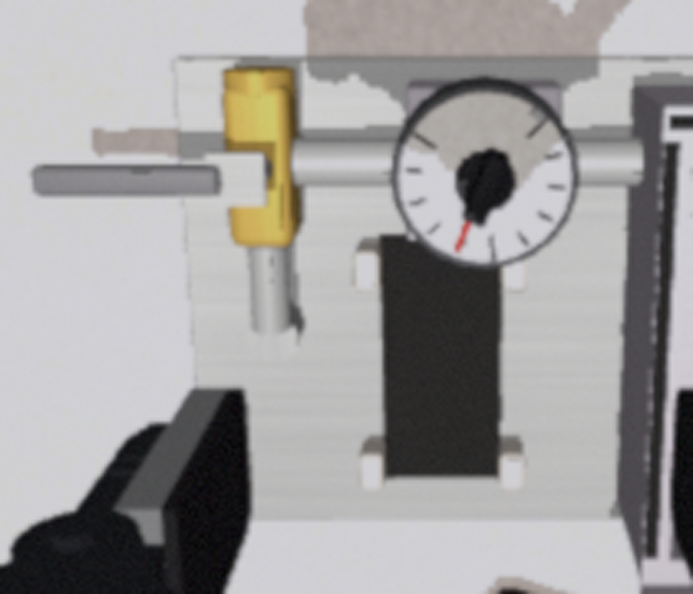

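```bash
cat > fit2.py <<'E'
from h import *
import fit
from scipy.optimize import least_squares
S,D,Wc=fit.S,fit.D,load("w2")
z1=lambda p:fit.u(p,2.95,(370,130)); z2=lambda p:fit.u(p,3.3,(190,120))
O=[]
for d,px,P in fit.obs:
    if isinstance(P[1],str): continue
    O.append((d,fit.u(px,3.9,(220,100)) if d is S else fit.u(px,2.8,(180,100)),P,None))
O+=[(S,fit.u((552,534),3.9,(220,100)),(-.06,.075,.032),None),(S,fit.u((425,317),3.9,(220,100)),(-.06,-.15,.032),None),(S,fit.u((383,582),3.9,(220,100)),(.06,.075,.032),None),
(D,fit.u((433,250),2.8,(180,100)),(.06,-.15,.032),None),(D,fit.u((308,344),2.8,(180,100)),(.06,.075,.032),None)]
O+=[(Wc,z1(a),b,None) for a,b in [((66,68),(-.107,-.1745,.086)),((230,140),(-.06,-.075,.032)),((668,141),(-.06,.15,.032)),((212,354),(.06,-.075,.032)),((620,355),(.06,.15,.032))]]
O+=[(Wc,z2((373,465)),(.052,-.035,.028),0),(Wc,z2((512,465)),(.052,.035,.028),0),(Wc,z2((367,265)),(-.052,-.035,.028),0),
 (Wc,z2((485,172)),(0,0,.07),1),(Wc,z2((35,180)),(0,-.088,.073),2)]
def f(p):
    r=[]
    for d,px,P,k in O:
        P=np.array(P,float)
        if k is not None: P[:2]+=p[3+2*k:5+2*k]
        r+=list(proj(d,Ro.from_euler("z",p[2]).apply(P)+[p[0],p[1],0])[0]-px)
    return r
r=least_squares(f,[.56,-.04,.03,0,-.25,-.08,-.25,-.08,-.3],loss="soft_l1")
print(r.x.round(4)); print(np.round(r.fun,1).reshape(-1,2).tolist())
np.save("st.npy",r.x[:3]); np.save("all.npy",r.x)
E
python3 fit2.py
```

```text
[ 0.5636 -0.0439  0.0346  0.0255 -0.2641 -0.0782 -0.2451 -0.0751 -0.3443]
[[1.3, -1.7], [1.8, -2.2], [1.9, 2.4], [0.6, -0.6], [0.4, -1.6], [0.5, -1.1], [0.1, -1.1], [0.3, 0.2], [-0.2, -0.8], [-1.0, -0.3], [1.1, 1.9], [1.8, 1.7], [-0.2, 2.5], [1.5, 2.3], [-0.4, 0.2], [0.3, 0.3], [0.0, -0.4], [-0.0, -0.0], [-0.0, -0.0]]
```

```bash
cat >> h.py <<'E'
ST=np.load("st.npy")
def toS(X): return Ro.from_euler("z",-ST[2]).apply(np.array(X)-[ST[0],ST[1],0])
def fromS(X): return Ro.from_euler("z",ST[2]).apply(np.array(X,float))+[ST[0],ST[1],0]
E
python3 - <<'E'
from h import *
d=load("w2"); g=lambda x,y:((x+.5)/2.95-.5+370,(y+.5)/2.95-.5+130)
for a in [(462,192),(437,345)]: print(toS(ray(d,*g(*a),.041)))
S=load("s1"); g=lambda x,y:((x+.5)/3.9-.5+220,(y+.5)/3.9-.5+100)
# scene: body centre line near collars
for a in [(398,518),(505,488)]: print(toS(ray(S,*g(*a),.041)))
T=fromS([0,.0375,.15]); print(T, rel(T,down(np.pi/2+ST[2])))
E
```

```text
[-0.03796195  0.04021855  0.041     ]
[0.0462438  0.04064365 0.041     ]
[0.03601185 0.03827166 0.041     ]
[-0.04040409  0.03871879  0.041     ]
[ 0.56229326 -0.00642275  0.15      ] (array([21.13, -9.33, 29.25]), array([-0.07,  0.  , -0.01]))
```

>>> send_rows(
  plan=[3, -2, 5, 0, 0, 0, 5.5, 6, -4, 9.5, 0, 0, 0, 5.5, 9, -6, 14, 0, 0, 0, 5.5, 12, -8, 18.5, 0, 0, 0, 5.5, 15, -9.3, 23, 0, 0, 0, 5.5, 18, -9.3, 27, 0, 0, 0, 5.5, 21.1, -9.3, 29.4, 0, 0, 0, 5.5, 21.1, -9.3, 29.4, 0, 0, 0, 5.5, 21.1, -9.3, 29.4, 0, 0, 0, 5.5],
)

```text
time: 3.35
eef_pos: [0.559, -0.0024, 0.1461]
orientation: [-0.507, 0.492, 0.511, 0.489]
contact_force: [-0.5, 0.2, 0.3]
opening: 0.0553
```

Run:
```python
from h import *
d=snap("wrist","w3",None,1.25)
T=fromS([0,.039,.024]);print(rel(T,down(np.pi/2+ST[2])),toS(ctrl.state()["eef_pos"]))
```

```text
(array([12.46, -0.21, -0.11]), array([ 0.09,  0.01, -0.2 ])) [-0.00170123  0.04010973  0.14858499]
```

View pics/w3.png

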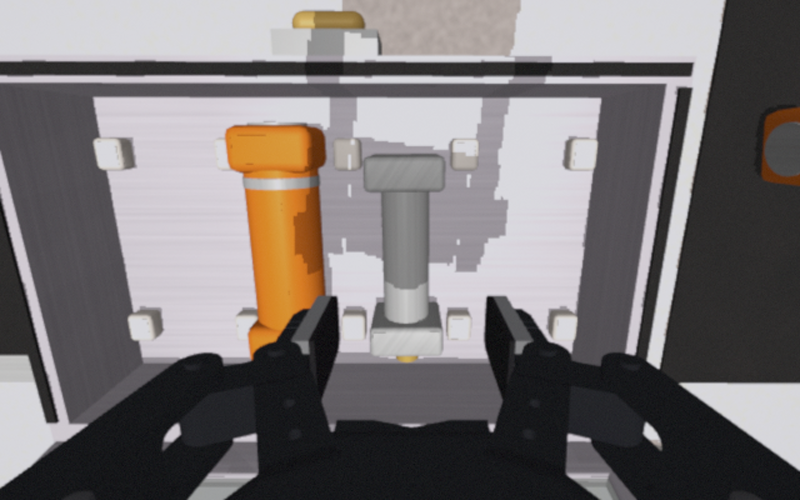

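>>> send_rows(
  plan=[3, -0.2, -0.35, 0, 0, 0, 5.5, 6, -0.2, -0.35, 0, 0, 0, 5.5, 9, -0.2, -0.35, 0, 0, 0, 5.5, 11, -0.2, -0.35, 0, 0, 0, 5.5, 12.4, -0.2, -0.35, 0, 0, 0, 5.5, 12.4, -0.2, -0.35, 0, 0, 0, 5.5],
)

```text
time: 4.0
eef_pos: [0.5633, -0.0092, 0.0255]
orientation: [-0.508, 0.492, 0.509, 0.491]
contact_force: [-0.7, 0.4, 0.3]
opening: 0.0553
```

>>> send_rows(
  plan=[0, 0, 0, 0, 0, 0, 2, 0, 0, 0, 0, 0, 0, 2, 0, 0, 0, 0, 0, 0, 2, 0, 0, 0, 0, 0, 0, 2, 0, 0, 0, 0, 0, 0, 2, 0, 0, 0, 0, 0, 0, 2, 0, 0, 0, 0, 0, 0, 2],
  grip_force=60,
)

```text
time: 4.7
eef_pos: [0.5656, -0.0085, 0.0287]
orientation: [0.51, -0.49, -0.507, -0.492]
contact_force: [-1.2, 0.5, 6.2]
opening: 0.028
```

>>> send_rows(
  plan=[-1, 0, 0, 0, 0, 0, 2, -3, 0, 0, 0, 0, 0, 2, -5, 0, 0, 0, 0, 0, 2, -5, 0, 0, 0, 0, 0, 2],
)

```text
time: 5.1
eef_pos: [0.5658, -0.0086, 0.0795]
orientation: [0.51, -0.49, -0.507, -0.492]
contact_force: [0.7, 0.6, -2.2]
opening: 0.0282
```

Run:
```python
from h import *
d=snap("wrist","w4",None,1.25)
print(toS(ctrl.state()["eef_pos"]),ctrl.state()["opening"],ctrl.state()["contact_force"])
```

```text
[0.00229656 0.03536282 0.07775159] 0.027679835130931595 [-0.90648488  0.41074097 -3.82360995]
```

View pics/w4.png

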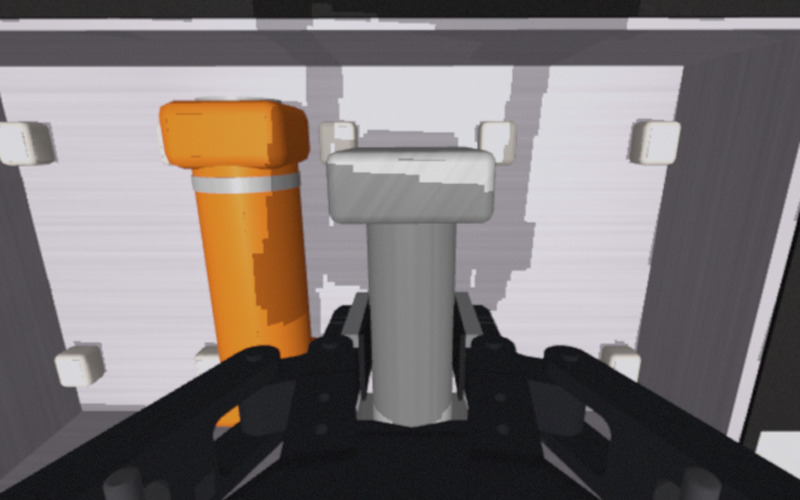

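>>> send_rows(
  plan=[-3, 0, 0, 0, 0, 0, 2, -7, 0, 0, 0, 0, 0, 2, -7, -0.5, -4, 0, 0, 0, 2, -7, -1, -8, 0, 0, 0, 2, -7, -1.5, -12, 0, 0, 0, 2, -7, -2, -16, 0, 0, 0, 2, -7, -2.3, -20, 0, 0, 0, 2, -7, -2.3, -24, 0, 0, 0, 2, -7, -2.3, -27, 0, 0, 0, 2, -7, -2.3, -29.9, 0, 0, 0, 2, -7, -2.3, -29.9, 0, 0, 0, 2],
)

```text
time: 6.25
eef_pos: [0.5958, -0.3095, 0.1439]
orientation: [-0.507, 0.493, 0.508, 0.492]
contact_force: [0.3, 0.6, -4.4]
opening: 0.0284
```

Run:
```python
from h import *
d=snap("wrist","w5",None,1.25); d=snap("scene","s5",(240,80,360,190),5)
a=np.load("all.npy")
s=ctrl.state();print(toS(s["eef_pos"]),s["opening"],rel(fromS([a[3],a[4],.05]),down(np.pi/2+ST[2])))
```

```text
[ 0.02330086 -0.26336659  0.14408609] 0.027951134992172815 (array([ 9.41, -0.25, -0.1 ]), array([-0.08,  0.13, -0.16]))
```

View pics/w5.png

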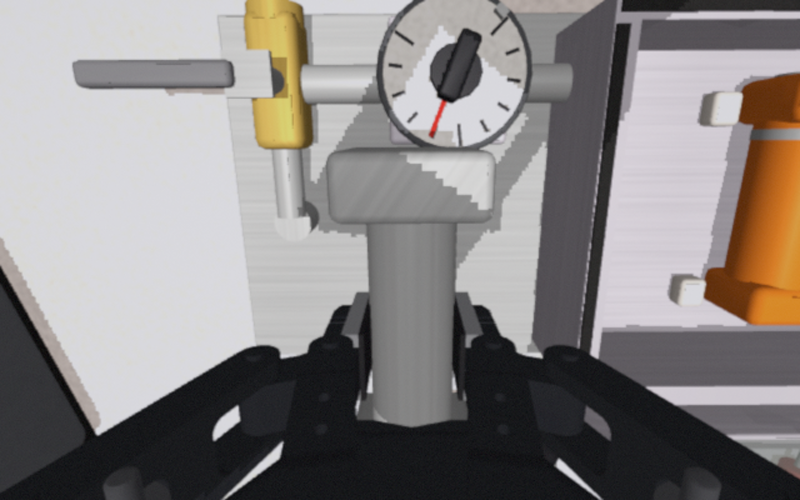

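View pics/s5.png

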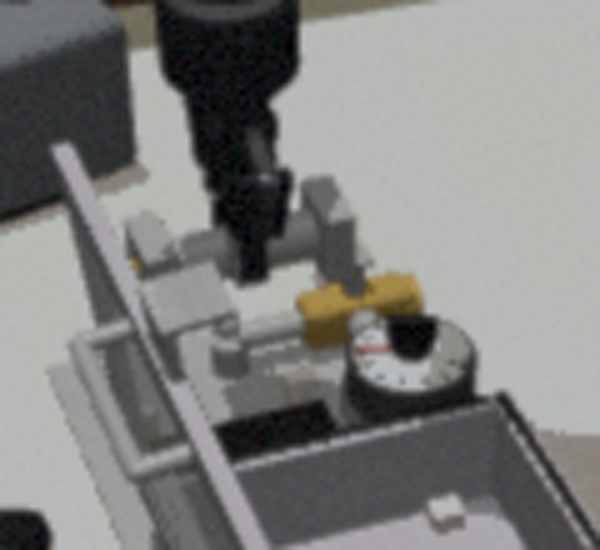

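>>> send_rows(
  plan=[3, -0.1, 0, 0, 0, 0, 2, 6, -0.2, 0, 0, 0, 0, 2, 9, -0.2, 0, 0, 0, 0, 2, 10, -0.2, 0, 0, 0, 0, 2, 10, -0.2, 0, 0, 0, 0, 2],
)

```text
time: 6.85
eef_pos: [0.6002, -0.3051, 0.0461]
orientation: [0.509, -0.491, -0.509, -0.491]
contact_force: [2.9, 0.1, -1.0]
opening: 0.0284
```

Run:
```python
from h import *
d=snap("wrist","w6",None,1.25); d=snap("scene","s6",(240,80,360,190),5)
a=np.load("all.npy")
s=ctrl.state();print(toS(s["eef_pos"]),s["opening"])
```

```text
[ 0.02732062 -0.262442    0.04672564] 0.02816687453738845
```

View pics/w6.png

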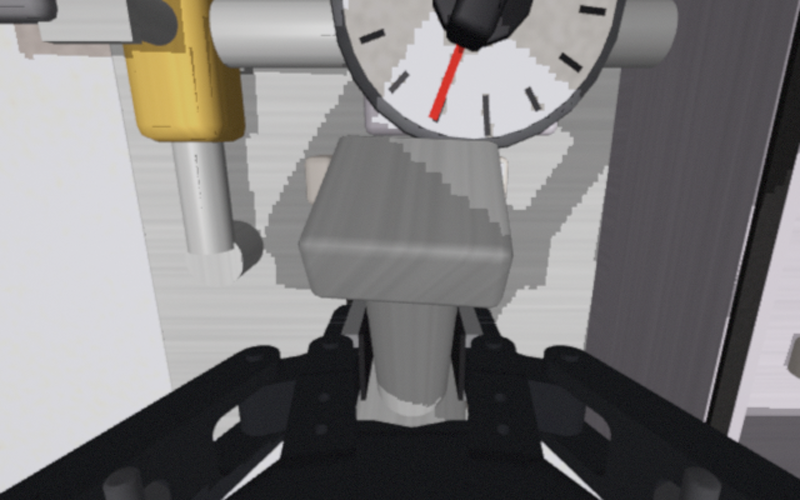

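View pics/s6.png

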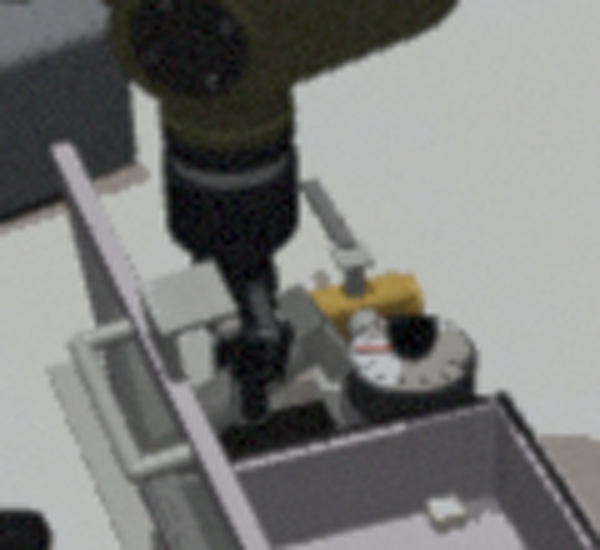

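>>> send_rows(
  plan=[-3, 0, 0, 0, 0, 0, 2, -6, 0, 0, 0, 0, 0, 2, -8, 0, 0, 0, 0, 0, 2, -8, -1, 0, 0, 0, 0, 2, -8, -1, 0, 0, 0, 0, 2],
)

```text
time: 7.45
eef_pos: [0.6096, -0.3052, 0.1259]
orientation: [-0.509, 0.491, 0.509, 0.491]
contact_force: [-0.9, 0.2, -3.6]
opening: 0.0281
```

Run:
```python
from h import *
d=snap("wrist","w7",None,1.25); d=snap("scene","s7",(240,80,360,190),5);d=snap("side","d7",(320,120,480,240),4.5)
a=np.load("all.npy")
s=ctrl.state();print(toS(s["eef_pos"]),s["opening"])
```

```text
[ 0.03514671 -0.26237913  0.12352348] 0.02789205255733163
```

View pics/w7.png

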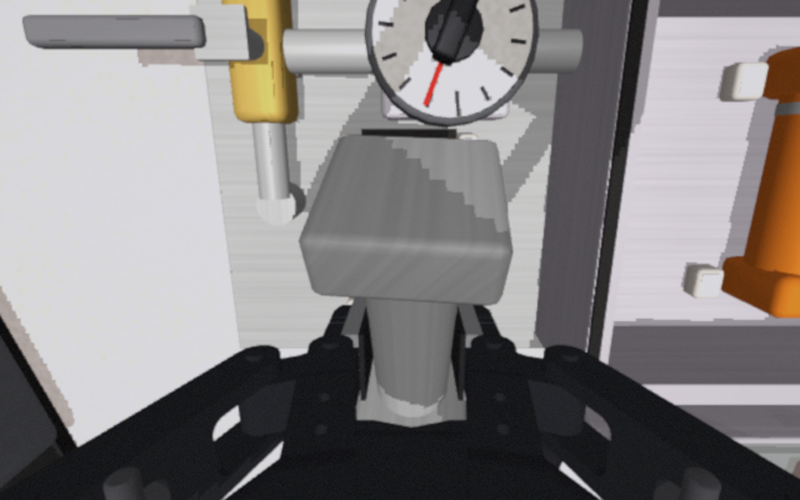

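View pics/s7.png

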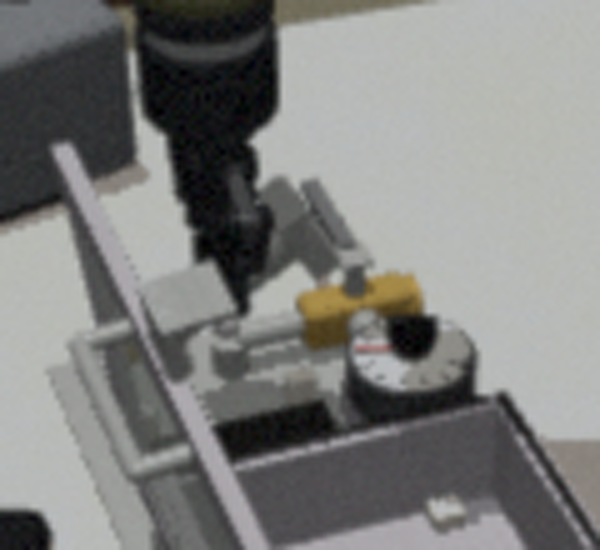

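View pics/d7.png

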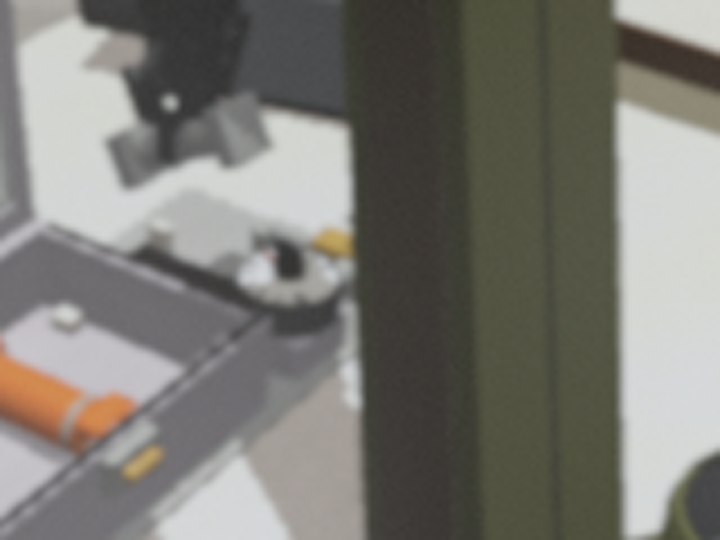

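>>> send_rows(
  plan=[3, -0.2, 0, 0, 0, 0, 2, 6, -0.2, 0, 0, 0, 0, 2, 8, -0.2, 0, 0, 0, 0, 2, 8.5, -0.2, 0, 0, 0, 0, 2, 9, -0.2, 0, 0, 0, 0, 2, 9.4, -0.2, 0, 0, 0, 0, 2, 9.4, -0.2, 0, 0, 0, 0, 2],
  grip_force=30,
)

```text
time: 8.3
eef_pos: [0.6097, -0.3062, 0.0375]
orientation: [-0.507, 0.492, 0.51, 0.49]
contact_force: [-19.1, 6.1, 27.8]
opening: 0.0278
```

Run:
```python
from h import *
d=snap("wrist","w8",None,1.25); 
a=np.load("all.npy")
s=ctrl.state();print(toS(s["eef_pos"]),s["opening"],s["contact_force"])
```

```text
[ 0.03711331 -0.26378318  0.03746407] 0.02777819380272995 [-18.98956372   7.25249553  27.78681805]
```

View pics/w8.png

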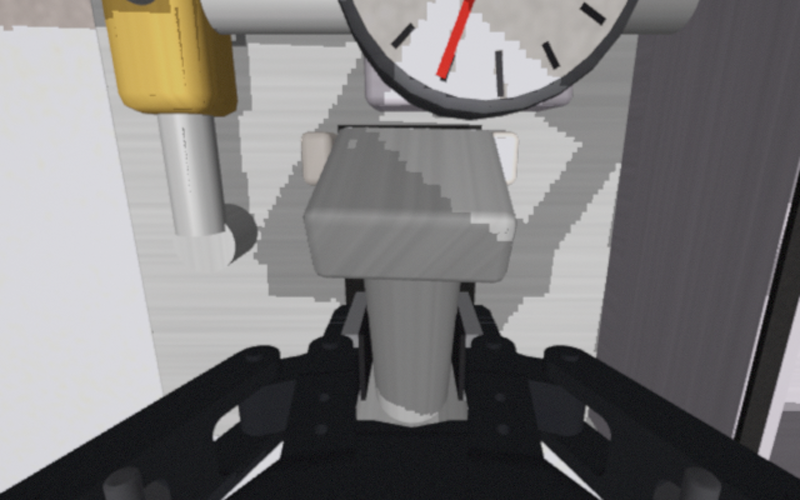

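>>> send_rows(
  plan=[-1.5, 0, 0, 0, 0, 0, 2, -1.5, -1.8, 0, 0, 0, 0, 2, -1.5, -1.8, 0, 0, 0, 0, 2],
)

```text
time: 8.65
eef_pos: [0.6301, -0.3051, 0.0471]
orientation: [0.509, -0.491, -0.508, -0.491]
contact_force: [-0.4, 0.2, -3.5]
opening: 0.028
```

>>> send_rows(
  plan=[0.4, 0, 0, 0, 0, 0, 2, 0.8, 0.3, 0, 0, 0, 0, 2, 1.2, 0.8, 0, 0, 0, 0, 2, 1.5, 1.3, 0, 0, 0, 0, 2],
)

```text
time: 9.05
eef_pos: [0.6182, -0.3066, 0.0344]
orientation: [0.511, -0.49, -0.506, -0.492]
contact_force: [5.1, 0.8, 4.9]
opening: 0.028
```

Run:
```python
from h import *
d=snap("wrist","w9",None,1.25); 
s=ctrl.state();print(toS(s["eef_pos"]),s["opening"],s["contact_force"])
```

```text
[ 0.04374916 -0.26441181  0.03351869] 0.028040814107520327 [ 2.02688954 -0.74453576  4.61309948]
```

View pics/w9.png

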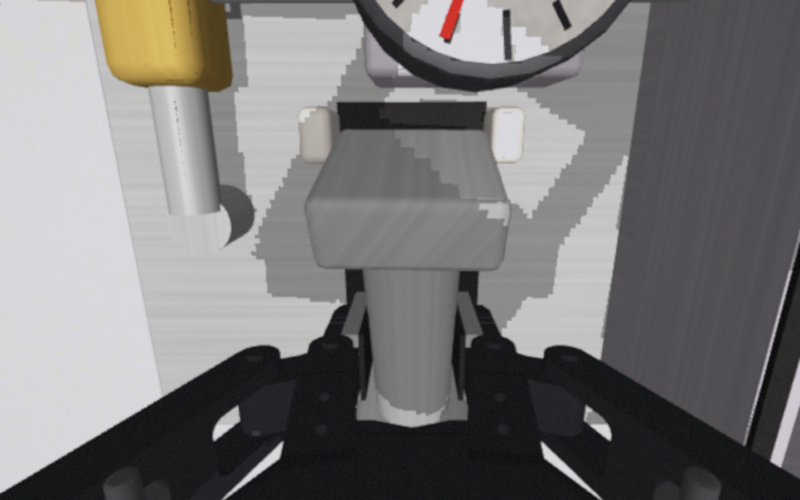

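>>> send_rows(
  plan=[0.4, 0.2, 0, 0, 0, 0, 2, 0.8, 0.4, 0, 0, 0, 0, 2, 1.2, 0.7, 0, 0, 0, 0, 2, 1.5, 1.0, 0, 0, 0, 0, 2, 1.5, 1.0, 0, 0, 0, 0, 2],
)

```text
time: 9.6
eef_pos: [0.6052, -0.3064, 0.0176]
orientation: [-0.508, 0.492, 0.509, 0.491]
contact_force: [-1.7, -0.1, 5.5]
opening: 0.0283
```

Run:
```python
from h import *
d=snap("wrist","w10",None,1.25); 
s=ctrl.state();print(toS(s["eef_pos"]),s["opening"],s["contact_force"])
```

```text
[ 0.03255976 -0.26382763  0.01774367] 0.028055749563129905 [-1.91017607  0.70282165  5.17608964]
```

View pics/w10.png

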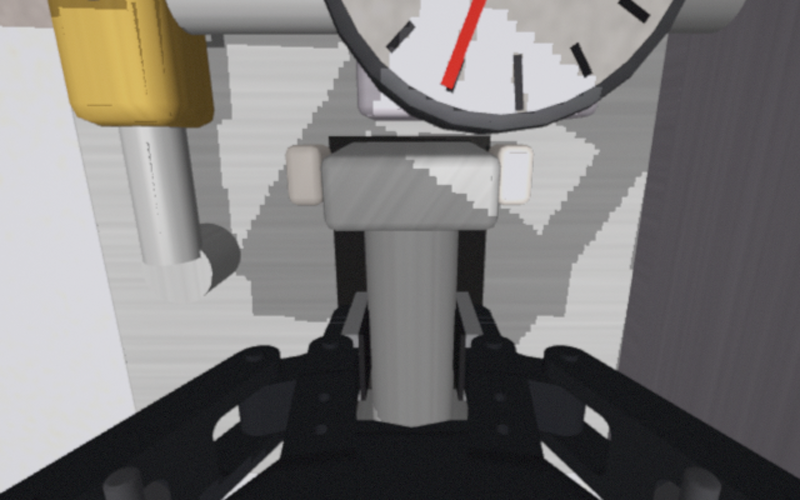

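>>> send_rows(
  plan=[0, 0, 0, 0, 0, 0, 5.5, 0, 0, 0, 0, 0, 0, 5.5, 0, 0, 0, 0, 0, 0, 5.5, 0, 0, 0, 0, 0, 0, 5.5, -3, 0, 0, 0, 0, 0, 5.5, -7, 0, 0, 0, 0, 0, 5.5, -12, 0, 0, 0, 0, 0, 5.5, -17, 0, 0, 0, 0, 0, 5.5, -22, 0, 0, 0, 0, 0, 5.5, -25, 3, 0, 0, 0, 0, 5.5, -25, 6, 0, 0, 0, 0, 5.5],
)

```text
time: 10.75
eef_pos: [0.548, -0.3095, 0.2749]
orientation: [0.513, -0.49, -0.505, -0.492]
contact_force: [0.0, -0.8, 0.3]
opening: 0.055
```

Run:
```python
from h import *
d=snap("wrist","w11",None,1.25);d=snap("scene","s11"); d=snap("side","d11")
save(load("s11")["frame"],"s11z",(310,240,520,390),3.8)
save(load("d11")["frame"],"d11z",(170,230,350,370),4.2)
s=ctrl.state();print(toS(s["eef_pos"]),s["opening"],s["contact_force"])
```

```text
[-0.02752565 -0.26353077  0.26796403] 0.05519056498631591 [ 0.16978063 -0.00382002 -0.29643357]
```

View pics/w11.png

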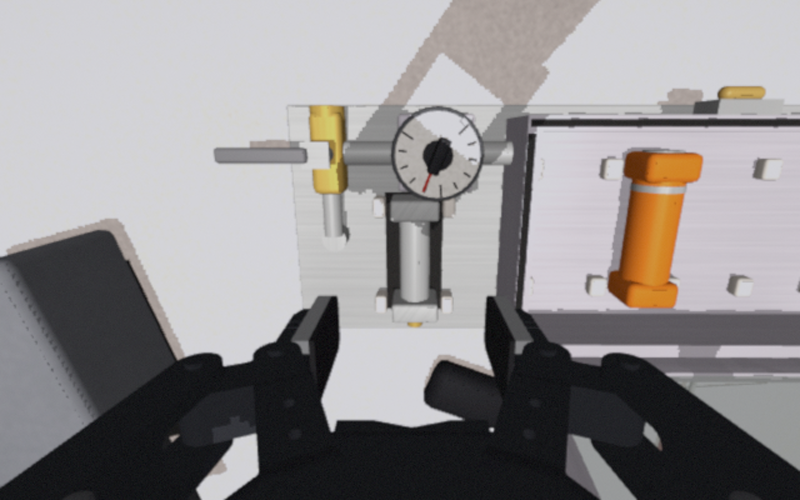

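View pics/s11z.png

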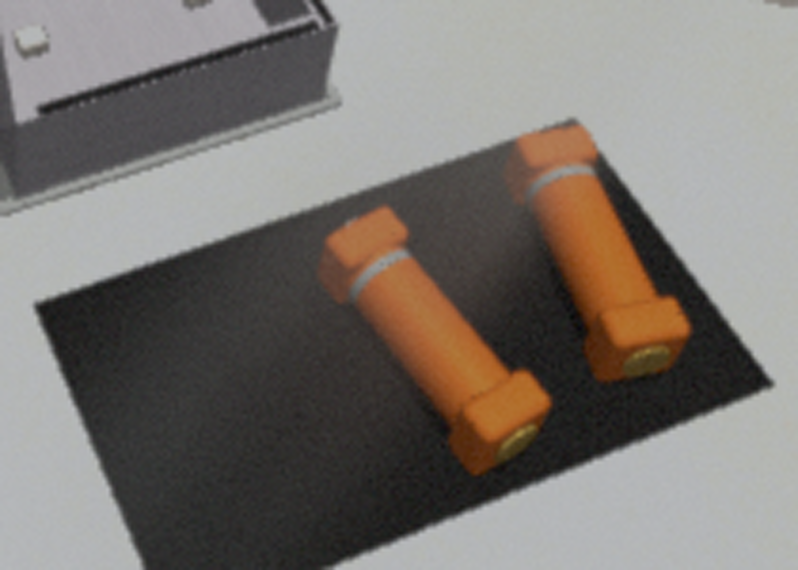

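View pics/d11z.png

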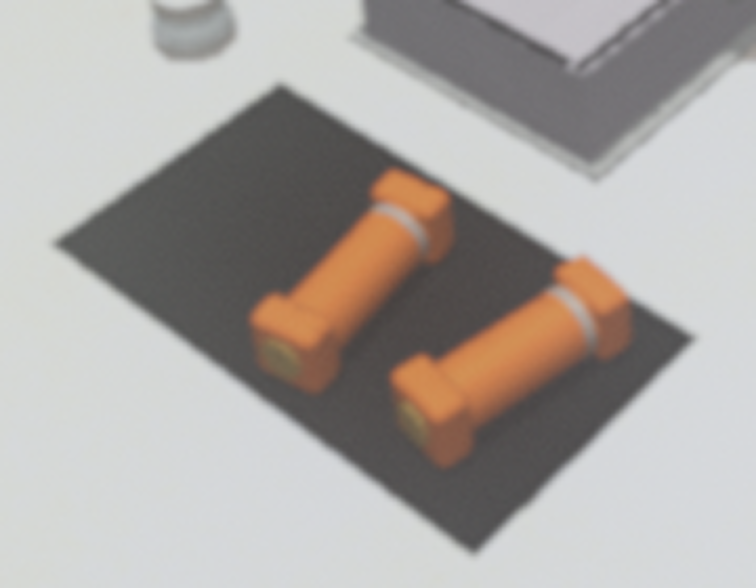

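```bash
cat > nodes.py <<'E'
from h import *
S=load("s11");D=load("d11")
gs=lambda x,y:((x+.5)/3.8-.5+310,(y+.5)/3.8-.5+240); gd=lambda x,y:((x+.5)/4.2-.5+170,(y+.5)/4.2-.5+230)
for n,a,b,c,e in [("A",(367,238),(500,412),(420,192),(298,320)),("B",(553,145),(640,320),(603,283),(432,383))]:
    for P,Q in [(ray(S,*gs(*a),.051),ray(S,*gs(*b),.051)),(ray(D,*gd(*c),.051),ray(D,*gd(*e),.051))]:
        print(n,P.round(4),Q.round(4),"mid",((P+Q)/2).round(4),"yaw",np.degrees(np.arctan2(*(Q-P)[1::-1])).round(1),"len",np.linalg.norm(P-Q).round(4))
E
python3 nodes.py
```

```text
A [0.4911 0.2541 0.051 ] [0.4726 0.3725 0.051 ] mid [0.4818 0.3133 0.051 ] yaw 98.9 len 0.1199
A [0.4826 0.2456 0.051 ] [0.4602 0.3654 0.051 ] mid [0.4714 0.3055 0.051 ] yaw 100.6 len 0.1219
B [0.3539 0.2322 0.051 ] [0.3706 0.3501 0.051 ] mid [0.3622 0.2912 0.051 ] yaw 82.0 len 0.1191
B [0.3424 0.2269 0.051 ] [0.3655 0.3464 0.051 ] mid [0.3539 0.2867 0.051 ] yaw 79.1 len 0.1217
```

Run:
```python
from h import *
print(rel([.476,.309,.22],down(np.radians(9.7))))
```

```text
(array([ 4.76,  4.86, 61.92]), array([8.222e+01, 0.000e+00, 6.000e-02]))
```

>>> send_rows(
  plan=[0, 1, 5, 5, 0, 0, 5.8, 0, 2, 10, 12, 0, 0, 5.8, 0, 3, 15, 19, 0, 0, 5.8, 0, 4, 20, 26, 0, 0, 5.8, 0, 4.9, 25, 33, 0, 0, 5.8, 0, 4.9, 30, 40, 0, 0, 5.8, 0, 4.9, 35, 47, 0, 0, 5.8, 1, 4.9, 40, 54, 0, 0, 5.8, 2, 4.9, 45, 61, 0, 0, 5.8, 3, 4.9, 50, 68, 0, 0, 5.8, 4, 4.9, 55, 75, 0, 0, 5.8, 4.8, 4.9, 59.5, 82, 0, 0, 5.8],
)

```text
time: 12.1
eef_pos: [0.4762, 0.2784, 0.2194]
orientation: [-0.06, 0.705, 0.06, 0.704]
contact_force: [0.8, 0.0, -0.2]
opening: 0.058
```

Run:
```python
from h import *
d=snap("wrist","w12",None,1.25)
s=ctrl.state();print(s["eef_pos"],s["qpos"])
print(rel([.476,.309,.22],down(np.radians(9.7))))
```

```text
[0.47451242 0.2840921  0.21750661] [ 0.43984894 -0.08003081  1.88098646  0.00522471  1.343467    0.26937511]
(array([-0.24,  2.43,  0.57]), array([-0.  , -0.23, -0.24]))
```

View pics/w12.png

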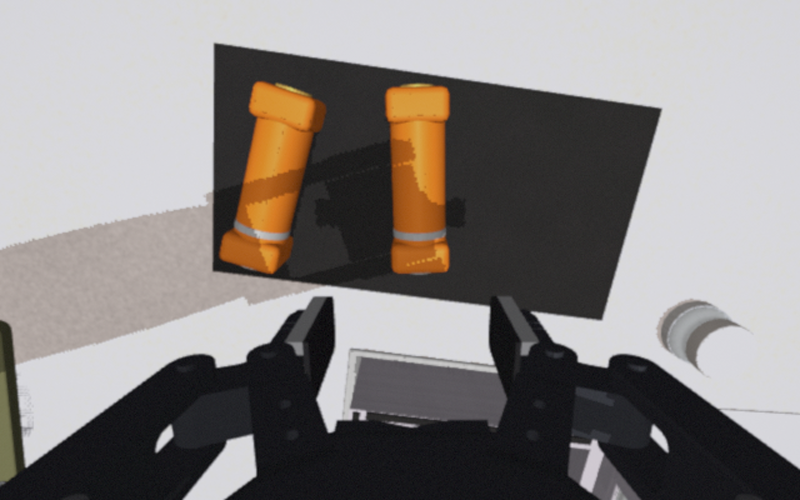

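Run:
```python
from h import *
d=load("w12"); g=lambda x,y:((x+.5)/1.25-.5,(y+.5)/1.25-.5)
P=ray(d,*g(417.5,128),.049);Q=ray(d,*g(420,240),.049); print(P,Q,np.linalg.norm(P-Q),np.degrees(np.arctan2(*(P-Q)[1::-1])))
P=ray(d,*g(417,106),.051);Q=ray(d,*g(420,256),.051); print((P+Q)/2)
P=ray(d,*g(290,130),.049);Q=ray(d,*g(262,237),.049); print("B",P,Q,(P+Q)/2,np.degrees(np.arctan2(*(P-Q)[1::-1])))
print(rel([.476,.309,.22],down(np.radians(9.7))))
```

```text
[0.46681917 0.3500871  0.049     ] [0.4839782  0.26475444 0.049     ] 0.08704075869613342 101.36964064376232
[0.47496726 0.3086697  0.051     ]
B [0.37240709 0.33228875 0.049     ] [0.35773414 0.24543488 0.049     ] [0.36507062 0.28886182 0.049     ] 80.41108406920468
(array([-0.24,  2.43,  0.57]), array([-0.  , -0.23, -0.24]))
```

>>> send_rows(
  plan=[0, 1.2, 0.3, -0.8, 0, 0, 6, 3, 2.4, 0.5, -0.8, 0, 0, 6, 7, 2.4, 0.5, -0.8, 0, 0, 6, 11, 2.4, 0.5, -0.8, 0, 0, 6, 15, 2.4, 0.5, -0.8, 0, 0, 6, 18, 2.4, 0.5, -0.8, 0, 0, 6, 20.5, 2.4, 0.5, -0.8, 0, 0, 6, 20.5, 2.4, 0.5, -0.8, 0, 0, 6],
)

```text
time: 12.95
eef_pos: [0.4748, 0.2983, 0.0114]
orientation: [-0.068, 0.707, 0.065, 0.701]
contact_force: [-1.2, -0.8, 0.3]
opening: 0.06
```

>>> send_rows(
  plan=[0, 0, 0, 0, 0, 0, 3.5, 0, 0, 0, 0, 0, 0, 3.5, 0, 0, 0, 0, 0, 0, 3.5, 0, 0, 0, 0, 0, 0, 3.5, 0, 0, 0, 0, 0, 0, 3.5],
  grip_force=60,
)

```text
time: 13.45
eef_pos: [0.4782, 0.3006, 0.0169]
orientation: [-0.066, 0.703, 0.067, 0.704]
contact_force: [-0.6, -0.3, 0.7]
opening: 0.0422
```

>>> send_rows(
  plan=[-2, 0, 0, 0, 0, 0, 3.5, -6, 0, 0, 0, 0, 0, 3.5, -10, 0, 0, 0, 0, 0, 3.5, -14, 0, 0, 0, 0, 0, 3.5, -14, 0, 0, 0, 0, 0, 3.5],
)

```text
time: 13.95
eef_pos: [0.4815, 0.3025, 0.164]
orientation: [-0.065, 0.699, 0.068, 0.709]
contact_force: [0.3, 0.6, -1.3]
opening: 0.0427
```

Run:
```python
from h import *
d=snap("wrist","w13",None,1.25)
s=ctrl.state();print(s["eef_pos"],s["qpos"],s["contact_force"],s["opening"])
T=fromS([0,.1125,.16]); print(T,rel(T,down(np.pi/2+ST[2])))
```

```text
[0.47980807 0.30155374 0.16034034] [ 4.66378674e-01 -8.78408370e-03  1.91129139e+00  2.36754779e-06
  1.23086414e+00  2.78008314e-01] [ 0.19169461 -0.13956175 -3.05615027] 0.042173847529307446
[0.55969594 0.06853226 0.16      ] (array([ 1.000e-02, -2.439e+01,  3.480e+00]), array([-81.19,   0.47,   0.21]))
```

View pics/w13.png

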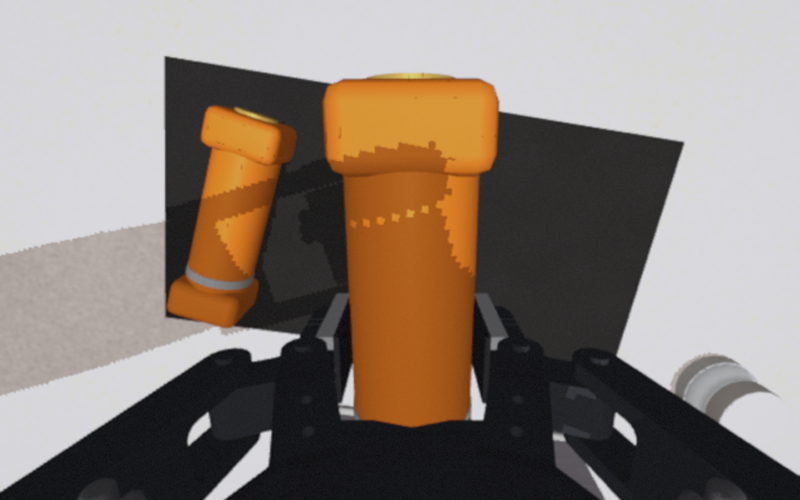

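>>> send_rows(
  plan=[0, -3, 0.5, -8, 0, 0, 3.5, 0, -6, 1, -16, 0, 0, 3.5, 0, -9, 1.5, -24, 0, 0, 3.5, 0, -12, 2, -32, 0, 0, 3.5, 0, -15, 2.5, -40, 0, 0, 3.5, 0, -18, 3, -48, 0, 0, 3.5, 0, -21, 3.5, -56, 0, 0, 3.5, 0, -24.5, 4.2, -64, 0, 0, 3.5, 0, -24.5, 4.2, -72, 0, 0, 3.5, 0, -24.5, 4.2, -80, 0, 0, 3.5, 0, -24.5, 4.2, -81.2, 0, 0, 3.5, 0, -24.5, 4.2, -81.2, 0, 0, 3.5],
)

```text
time: 15.2
eef_pos: [0.5637, 0.0676, 0.1542]
orientation: [-0.507, 0.493, 0.509, 0.491]
contact_force: [-0.5, -0.3, -2.7]
opening: 0.0422
```

Run:
```python
from h import *
d=snap("wrist","w14",None,1.25); d=snap("side","d14",(180,100,460,310),2.8)
s=ctrl.state();print(toS(s["eef_pos"]),s["contact_force"],s["opening"])
T=fromS([0.007,.1115,.06]); print(T,rel(T,down(np.pi/2+ST[2])))
```

```text
[0.00439639 0.11161535 0.1549952 ] [ 0.11744882  0.64412683 -2.39418435] 0.04177881995571617
[0.56672637 0.06777528 0.06      ] (array([ 9.5 , -0.28, -0.01]), array([-0.09,  0.  , -0.09]))
```

View pics/w14.png

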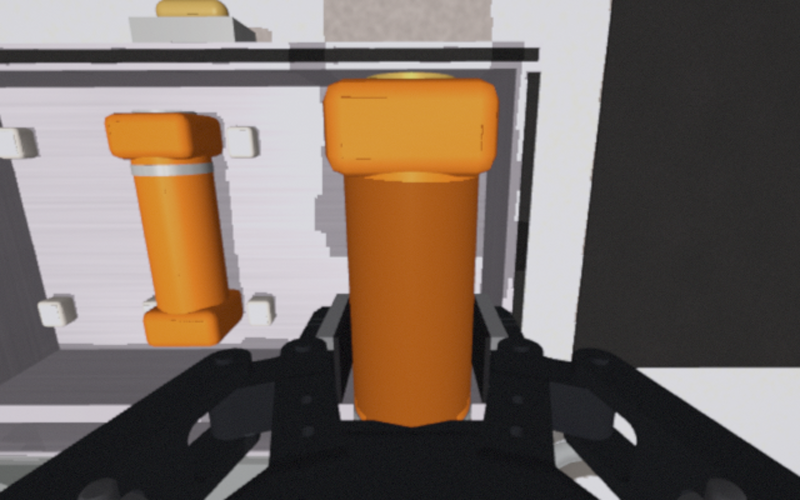

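View pics/d14.png

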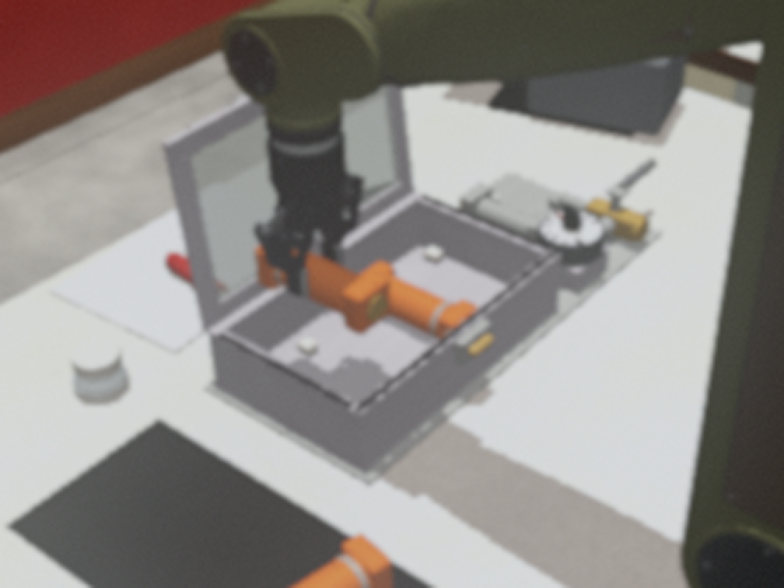

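Run:
```python
from h import *
d=load("w14"); g=lambda x,y:((x+.5)/1.25-.5,(y+.5)/1.25-.5)
for p in [(243,142),(262,311),(57,311),(16,143)]: print(toS(ray(d,*g(*p),.032)))
```

```text
[-0.06084159  0.00267842  0.032     ]
[0.05683385 0.00335977 0.032     ]
[ 0.05673065 -0.14410529  0.032     ]
[-0.06033526 -0.14341184  0.032     ]
```

>>> send_rows(
  plan=[3, -0.2, 0.1, 0, 0, 0, 3.5, 6, -0.3, 0.1, 0, 0, 0, 3.5, 8.5, -0.3, 0.1, 0, 0, 0, 3.5, 10, -0.3, 0.1, 0, 0, 0, 3.5, 10, -0.3, 0.1, 0, 0, 0, 3.5],
)

```text
time: 15.8
eef_pos: [0.5655, 0.0688, 0.0532]
orientation: [-0.507, 0.493, 0.51, 0.49]
contact_force: [-0.7, -0.2, -2.5]
opening: 0.0421
```

Run:
```python
from h import *
d=snap("wrist","w15",None,1.25); d=snap("side","d15",(220,150,380,270),4.5); d=snap("scene","s15",(270,150,420,270),5)
s=ctrl.state();print(toS(s["eef_pos"]),s["contact_force"],s["opening"])
```

```text
[0.00920438 0.11247722 0.05750365] [-0.9363909   0.41080082 -2.67067785] 0.041944260568503
```

View pics/w15.png

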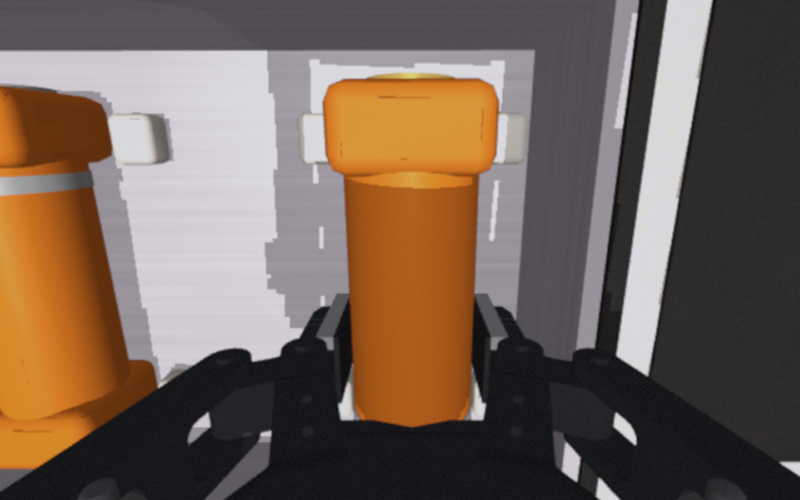

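View pics/s15.png

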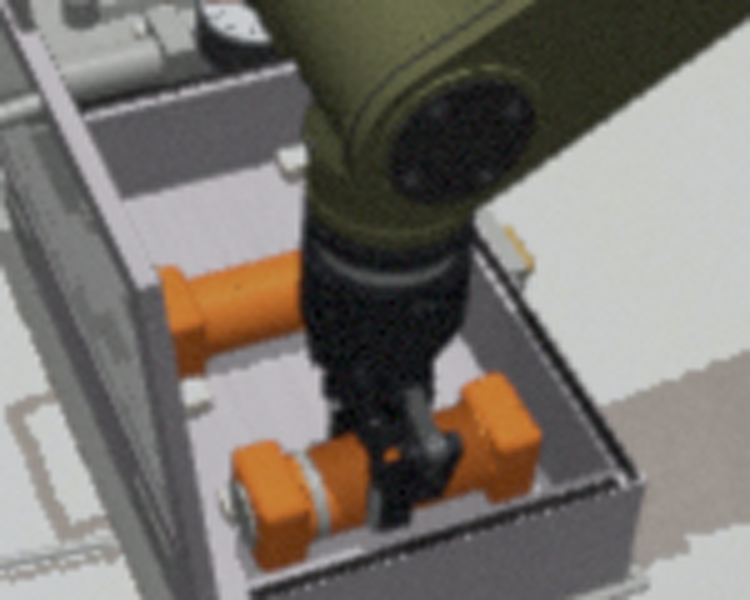

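>>> send_rows(
  plan=[1, 0, 0, 0, 0, 0, 3.5, 1.8, 0, 0, 0, 0, 0, 3.5, 2.4, 0, 0, 0, 0, 0, 3.5, 2.4, 0, 0, 0, 0, 0, 3.5],
)

```text
time: 16.35
eef_pos: [0.5714, 0.067, 0.0355]
orientation: [0.511, -0.49, -0.506, -0.492]
contact_force: [1.2, -9.2, 6.7]
opening: 0.0417
```

Run:
```python
from h import *
d=snap("wrist","w16",None,1.25); d=snap("scene","s16",(270,150,420,270),5)
s=ctrl.state();print(toS(s["eef_pos"]),s["contact_force"],s["opening"])
```

```text
[0.01122695 0.11013236 0.0349342 ] [  1.35422557 -11.06618581   5.45777369] 0.04206031749526863
```

View pics/w16.png

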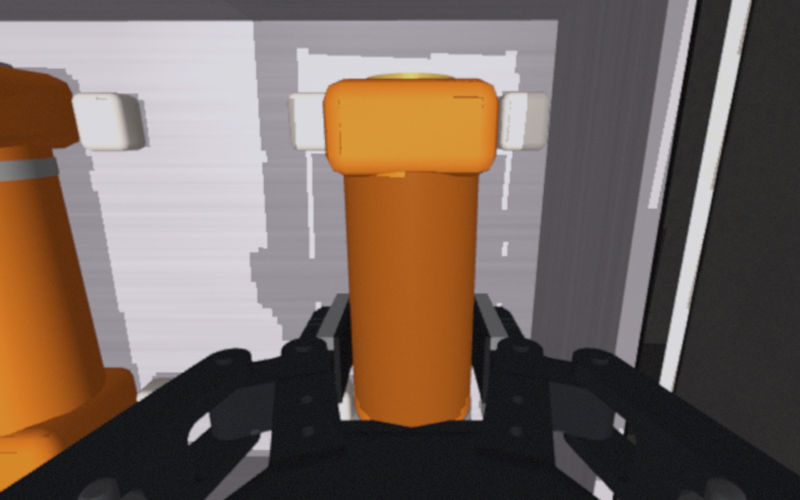

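Run:
```python
from h import *
d=snap("side","d16",(230,150,370,260),5.5)
```

```text
(no output)
```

View pics/d16.png

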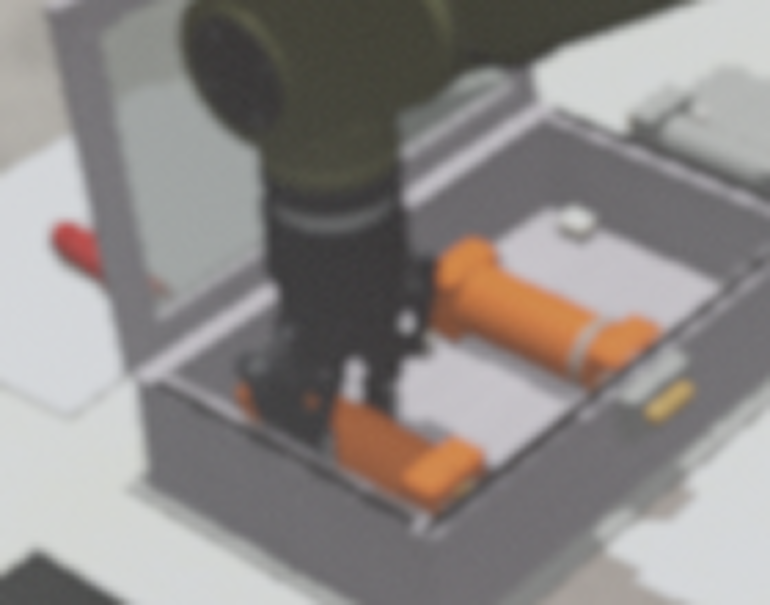

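View pics/s16.png

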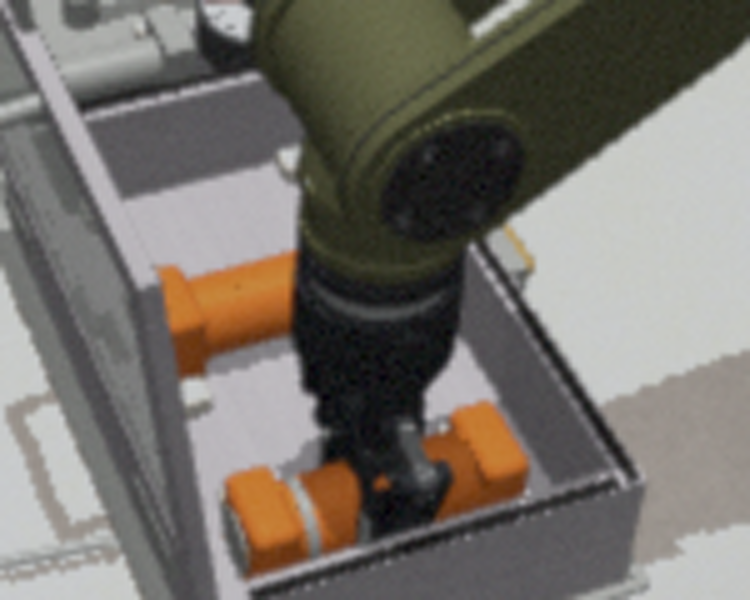

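>>> send_rows(
  plan=[0, 0, -0.1, 0, 0, 0, 4.6, 0, 0, -0.2, 0, 0, 0, 4.8, 0, 0, -0.3, 0, 0, 0, 5.0, 0, 0, -0.3, 0, 0, 0, 5.0, 0, 0, -0.3, 0, 0, 0, 5.0],
)

```text
time: 17.0
eef_pos: [0.5701, 0.0626, 0.0339]
orientation: [0.511, -0.491, -0.506, -0.491]
contact_force: [0.3, -13.5, 4.9]
opening: 0.0501
```

Run:
```python
from h import *
d=snap("wrist","w17",None,1.25)
s=ctrl.state();print(toS(s["eef_pos"]),s["contact_force"],s["opening"])
```

```text
[0.01016918 0.10620491 0.0339384 ] [  0.25788087 -12.69101129   5.42743181] 0.04990959673150472
```

View pics/w17.png

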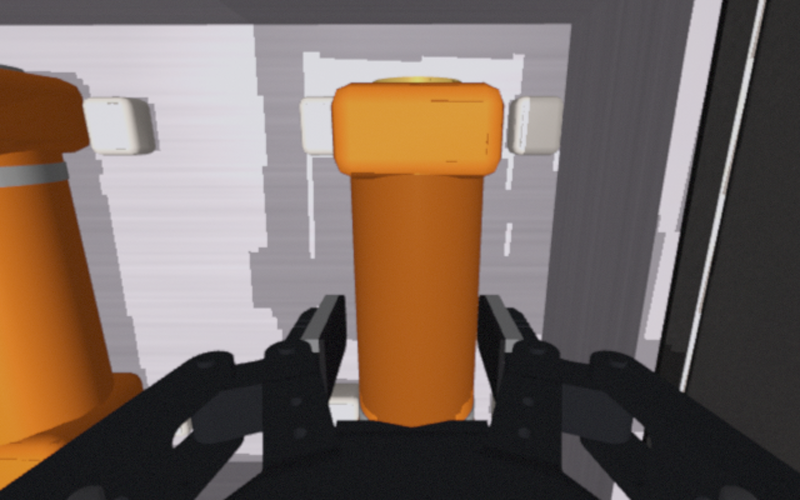

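>>> send_rows(
  plan=[-3, 0, 0, 0, 0, 0, 5, -7, 0, 0, 0, 0, 0, 5, -12, 0, 0, 0, 0, 0, 5.5, -17, 0, 0, 0, 0, 0, 5.8, -20, 0, 0, 0, 0, 0, 5.8, -20, 0, 0, 0, 0, 0, 5.8],
)

```text
time: 17.65
eef_pos: [0.5713, 0.0658, 0.2397]
orientation: [0.512, -0.488, -0.505, -0.495]
contact_force: [0.5, -0.4, 0.7]
opening: 0.0578
```

Run:
```python
from h import *
d=snap("wrist","w18",None,1.25);d=snap("scene","s18",(310,240,520,390),3.8);d=snap("side","d18",(170,230,350,370),4.2)
s=ctrl.state();print(toS(s["eef_pos"]),s["contact_force"],s["opening"])
print(rel([.362,.2885,.22],down(np.radians(-9.6))))
```

```text
[0.0075952  0.10935598 0.23110649] [-0.08345906 -0.05211636 -0.51401699] 0.05794256653469213
(array([ 1.13, 19.76, 22.98]), array([ 1.0158e+02, -5.0000e-02, -4.0000e-02]))
```

View pics/w18.png

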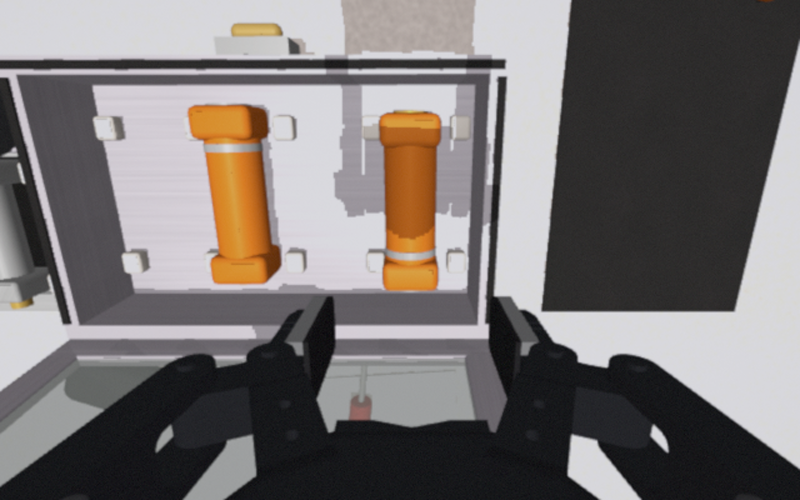

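View pics/s18.png

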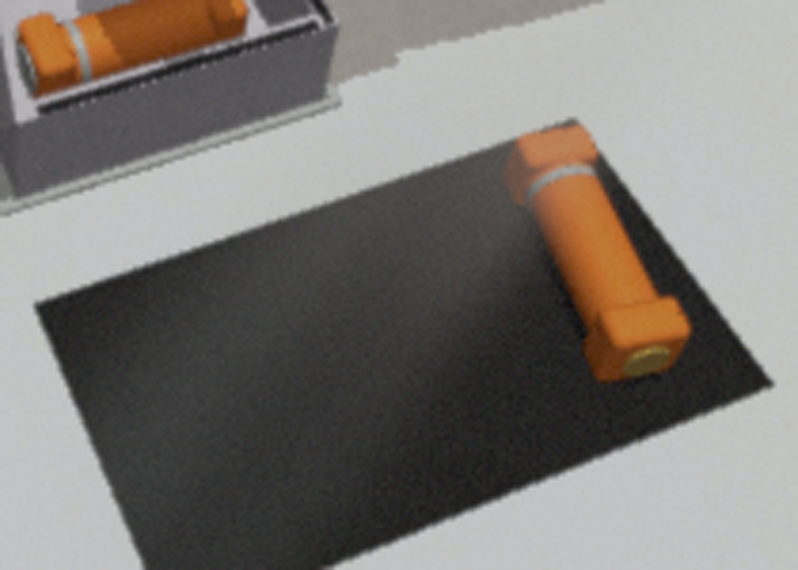

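>>> send_rows(
  plan=[0, 2, 2.5, 8.5, 0, 0, 5.8, 0, 4, 5, 17, 0, 0, 5.8, 0, 6, 7.5, 25.5, 0, 0, 5.8, 0, 8, 10, 34, 0, 0, 5.8, 0, 10, 12.5, 42.5, 0, 0, 5.8, 0, 12, 15, 51, 0, 0, 5.8, 0, 14, 17, 59.5, 0, 0, 5.8, 0.5, 16, 19, 68, 0, 0, 5.8, 1, 18, 21, 76.5, 0, 0, 5.8, 1.1, 19.8, 23, 85, 0, 0, 5.8, 1.1, 19.8, 23, 93.5, 0, 0, 5.8, 1.1, 19.8, 23, 101.6, 0, 0, 5.8],
)

```text
time: 19.0
eef_pos: [0.3602, 0.2886, 0.2181]
orientation: [0.06, 0.706, -0.062, 0.703]
contact_force: [-0.0, -0.5, 0.6]
opening: 0.0577
```

>>> send_rows(
  plan=[0, 0, 0, 0, 0, 0, 5.8, 0, 0, 0, 0, 0, 0, 5.8],
)

```text
time: 19.2
eef_pos: [0.3613, 0.2883, 0.2192]
orientation: [0.058, 0.706, -0.059, 0.704]
contact_force: [-0.7, 0.2, -0.1]
opening: 0.0579
```

Run:
```python
from h import *
d=snap("wrist","w19",None,1.25)
s=ctrl.state();print(s["eef_pos"],s["qpos"])
print(rel([.362,.2885,.012],down(np.radians(-9.6))))
```

```text
[0.36154018 0.28831463 0.21960502] [ 5.56991064e-01 -2.99104046e-01  2.06492548e+00  4.86381044e-05
  1.37812425e+00  7.22655704e-01]
(array([20.76,  0.06,  0.08]), array([ 0.11, -0.1 ,  0.09]))
```

View pics/w19.png

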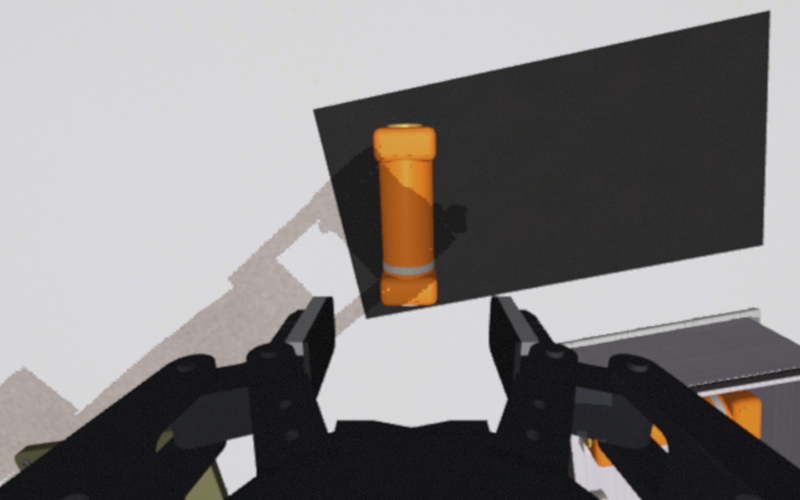

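Run:
```python
from h import *
d=load("w19"); g=lambda x,y:((x+.5)/1.25-.5,(y+.5)/1.25-.5)
P=ray(d,*g(405.5,161),.049);Q=ray(d,*g(408.5,276),.049); print(P,Q,(P+Q)/2,np.degrees(np.arctan2(*(P-Q)[1::-1])))
c=(P+Q)/2; print(rel([c[0],c[1],.012],down(np.radians(-9.6))))
```

```text
[0.36300816 0.33582993 0.049     ] [0.34986353 0.24326021 0.049     ] [0.35643585 0.28954507 0.049     ] 81.91820059920657
(array([20.76,  0.07, -0.49]), array([ 0.11, -0.1 ,  0.09]))
```

>>> send_rows(
  plan=[4, 0.1, -0.4, -0.8, 0, 0, 6, 8, 0.1, -0.4, -0.8, 0, 0, 6, 12, 0.1, -0.4, -0.8, 0, 0, 6, 16, 0.1, -0.4, -0.8, 0, 0, 6, 19, 0.1, -0.4, -0.8, 0, 0, 6, 20.8, 0.1, -0.4, -0.8, 0, 0, 6, 20.8, 0.1, -0.4, -0.8, 0, 0, 6],
)

```text
time: 19.95
eef_pos: [0.3557, 0.2884, 0.0095]
orientation: [0.052, 0.707, -0.056, 0.703]
contact_force: [-0.5, 0.1, -0.2]
opening: 0.06
```

>>> send_rows(
  plan=[0, 0, 0, 0, 0, 0, 3.5, 0, 0, 0, 0, 0, 0, 3.5, 0, 0, 0, 0, 0, 0, 3.5, 0, 0, 0, 0, 0, 0, 3.5, 0, 0, 0, 0, 0, 0, 3.5],
  grip_force=60,
)

```text
time: 20.45
eef_pos: [0.3587, 0.2907, 0.0138]
orientation: [0.055, 0.705, -0.054, 0.705]
contact_force: [0.4, -1.5, 0.5]
opening: 0.0418
```

>>> send_rows(
  plan=[-2, 0, 0, 0, 0, 0, 3.5, -6, 0, 0, 0, 0, 0, 3.5, -10, 0, 0, 0, 0, 0, 3.5, -15, 0, 0, 0, 0, 0, 3.5, -15, 0, 0, 0, 0, 0, 3.5, -15, 0, 0, 0, 0, 0, 3.5],
)

```text
time: 21.05
eef_pos: [0.3587, 0.2907, 0.1642]
orientation: [0.055, 0.704, -0.054, 0.706]
contact_force: [0.1, -0.1, -3.3]
opening: 0.042
```

Run:
```python
from h import *
d=snap("wrist","w20",None,1.25)
s=ctrl.state();print(s["eef_pos"],s["qpos"],s["contact_force"],s["opening"])
T=fromS([0.002,.0380,.16]); print(T,rel(T,down(np.pi/2+ST[2])))
```

```text
[0.35754665 0.28996402 0.16202221] [ 5.64696822e-01 -2.57079252e-01  2.13053048e+00  1.06161414e-05
  1.26943157e+00  7.18509345e-01] [-0.0227415   0.59775396 -3.75090711] 0.04248294695322547
[ 0.56427475 -0.00585379  0.16      ] (array([  0.2 , -26.07,  24.96]), array([-1.008e+02, -8.000e-02, -1.000e-02]))
```

View pics/w20.png

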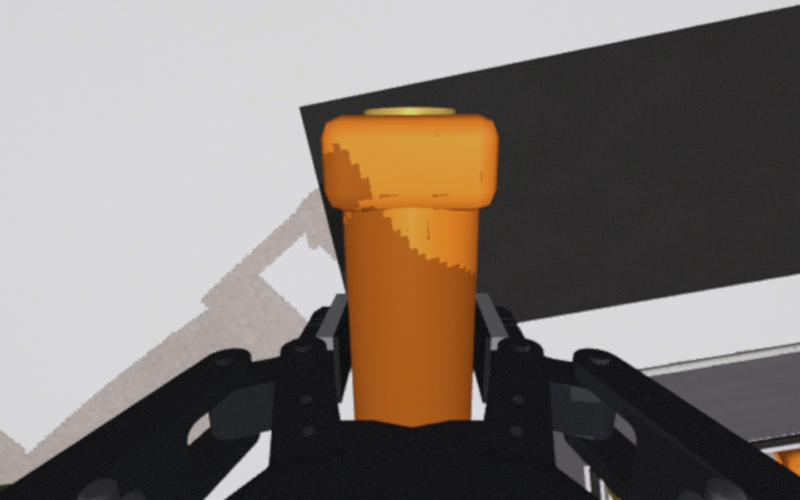

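>>> send_rows(
  plan=[0, -2.5, 2.5, -8.4, 0, 0, 3.5, 0, -5, 5, -16.8, 0, 0, 3.5, 0, -7.5, 7.5, -25.2, 0, 0, 3.5, 0, -10, 10, -33.6, 0, 0, 3.5, 0, -12.5, 12.5, -42, 0, 0, 3.5, 0, -15, 15, -50.4, 0, 0, 3.5, 0, -17.5, 17, -58.8, 0, 0, 3.5, 0, -20, 19, -67.2, 0, 0, 3.5, 0, -22, 21, -75.6, 0, 0, 3.5, 0, -24, 23, -84, 0, 0, 3.5, 0, -26.1, 25, -92.4, 0, 0, 3.5, 0, -26.1, 25, -100.8, 0, 0, 3.5],
)

```text
time: 22.3
eef_pos: [0.5649, -0.0084, 0.1593]
orientation: [-0.508, 0.492, 0.511, 0.489]
contact_force: [-0.3, 0.5, -3.2]
opening: 0.0419
```

>>> send_rows(
  plan=[0, 0, 0, 0, 0, 0, 3.5, 0, 0, 0, 0, 0, 0, 3.5, 0, 0, 0, 0, 0, 0, 3.5],
)

```text
time: 22.6
eef_pos: [0.5642, -0.0053, 0.1615]
orientation: [-0.508, 0.492, 0.509, 0.491]
contact_force: [-0.6, 0.0, -3.0]
opening: 0.0421
```

Run:
```python
from h import *
d=snap("wrist","w21",None,1.25)
s=ctrl.state();print(toS(s["eef_pos"]),s["contact_force"],s["opening"])
T=fromS([0.002,.038,.056]); print(T,rel(T,down(np.pi/2+ST[2])))
```

```text
[0.00220682 0.03854594 0.16199376] [-0.12274381  0.72388023 -3.4243392 ] 0.04214607882991301
[ 0.56427475 -0.00585379  0.056     ] (array([10.6 ,  0.  , -0.06]), array([-0.04,  0.01, -0.09]))
```

View pics/w21.png

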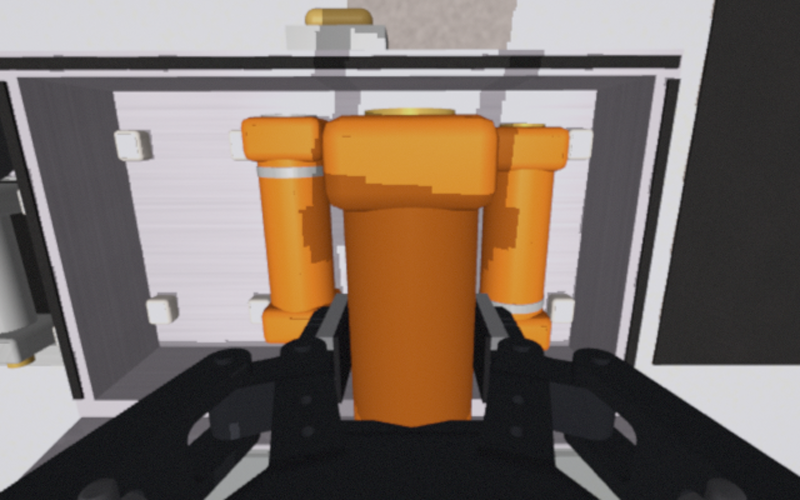

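>>> send_rows(
  plan=[3, 0, 0, 0, 0, 0, 3.5, 6, 0, 0, 0, 0, 0, 3.5, 9, 0, 0, 0, 0, 0, 3.5, 10.5, 0, 0, 0, 0, 0, 3.5, 10.5, 0, 0, 0, 0, 0, 3.5],
)

```text
time: 23.15
eef_pos: [0.5629, -0.0053, 0.0552]
orientation: [-0.507, 0.493, 0.51, 0.49]
contact_force: [0.2, 0.1, -3.7]
opening: 0.0421
```

Run:
```python
from h import *
d=snap("wrist","w22",None,1.25)
s=ctrl.state();print(toS(s["eef_pos"]),s["contact_force"],s["opening"])
```

```text
[0.0023061  0.03831046 0.0572981 ] [ 0.33357557 -0.31066665 -3.13160495] 0.04188778397569769
```

View pics/w22.png

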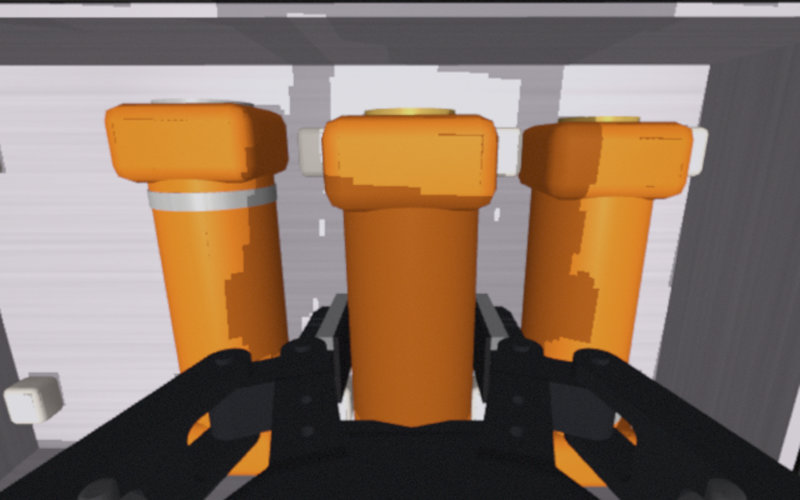

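>>> send_rows(
  plan=[1, 0, 0, 0, 0, 0, 3.5, 1.8, 0, 0, 0, 0, 0, 3.5, 2.5, 0, 0, 0, 0, 0, 3.5, 2.5, 0, 0, 0, 0, 0, 3.5],
)

```text
time: 23.6
eef_pos: [0.5644, -0.0058, 0.0319]
orientation: [-0.508, 0.492, 0.509, 0.491]
contact_force: [-0.3, -0.0, -2.8]
opening: 0.0422
```

>>> send_rows(
  plan=[0.3, 0, 0, 0, 0, 0, 3.5, 0.3, 0, 0, 0, 0, 0, 3.5],
)

```text
time: 23.8
eef_pos: [0.5652, -0.0059, 0.0298]
orientation: [-0.509, 0.491, 0.509, 0.491]
contact_force: [-0.2, 0.8, -3.3]
opening: 0.0421
```

>>> send_rows(
  plan=[0, 0, 0, 0, 0, 0, 5.2, 0, 0, 0, 0, 0, 0, 5.2, 0, 0, 0, 0, 0, 0, 5.2, -3, 0, 0, 0, 0, 0, 5.2, -7, 0, 0, 0, 0, 0, 5.2, -12, 0, 0, 0, 0, 0, 5.2, -17, 0, 0, 0, 0, 0, 5.2, -22, 0, 0, 0, 0, 0, 5.2, -26, 3, 0, 0, 0, 0, 5.2, -28, 6, 0, 0, 0, 0, 5.2, -28, 6, 0, 0, 0, 0, 5.2],
)

```text
time: 24.9
eef_pos: [0.5052, -0.0081, 0.3162]
orientation: [0.511, -0.489, -0.506, -0.493]
contact_force: [0.4, -0.4, 0.4]
opening: 0.0522
```

Run:
```python
from h import *
from ov import overlay
d=snap("wrist","w23",None,1.25);overlay(d,ST,"o23",(0,0,640,400),1.25)
d=snap("scene","s23",(240,80,410,250),4.4);d=snap("side","d23",(220,110,440,270),3.6)
s=ctrl.state();print(s["eef_pos"],toS(s["eef_pos"]),s["contact_force"],s["opening"],s["qpos"])
```

```text
[ 0.50524162 -0.00794005  0.30964029] [-0.05706996  0.03795936  0.30964029] [ 0.46211597 -0.74232237 -0.85201179] 0.05157586347030463 [-1.22019678e-01 -2.39352383e-01  1.86764675e+00  5.64864183e-05
  1.51310472e+00 -1.72738162e+00]
```

View pics/w23.png

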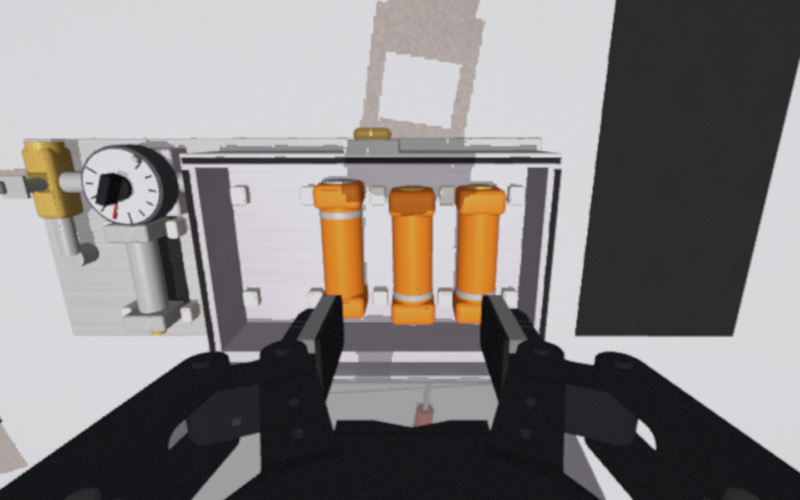

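View pics/s23.png

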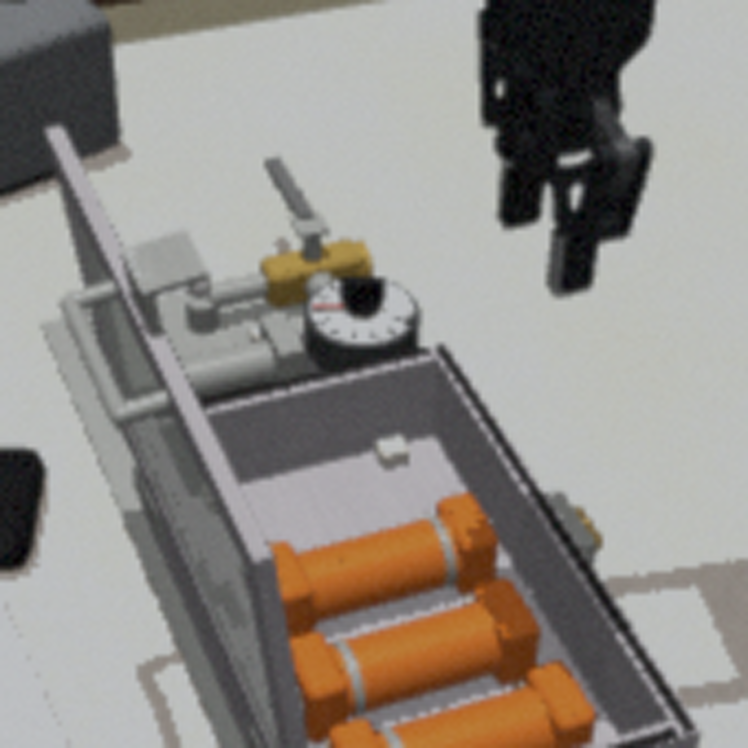

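View pics/d23.png

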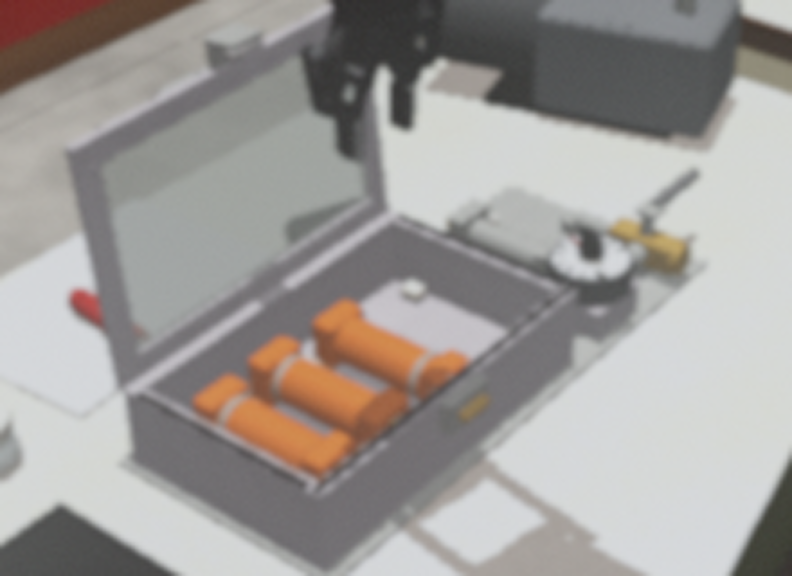

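Run:
```python
from h import *
S=load("s1");D=load("d1")
for th in np.arange(1.45,1.71,.05):
    o=[]
    for y in(.1745,-.1745):
        P=fromS([.107-.222*np.cos(th),y,.086+.222*np.sin(th)]);o.append(((proj(D,P)[0]-[180,100]+.5)*2.8).round())
        o.append(((proj(S,P)[0]-[220,100]+.5)*3.9).round())
    print(round(th,2),*o)
```

```text
1.45 [204. 160.] [421. 384.] [432.  33.] [214.  14.]
1.5 [196. 156.] [400. 388.] [424.  29.] [196.  15.]
1.55 [188. 152.] [378. 393.] [417.  26.] [179.  18.]
1.6 [180. 148.] [357. 399.] [409.  24.] [161.  21.]
1.65 [173. 145.] [335. 405.] [402.  22.] [144.  26.]
1.7 [165. 143.] [313. 413.] [394.  20.] [127.  31.]
```

Run:
```python
from h import *
S=load("s1")
for p in [(268,115),(215,128),(165,118)]: print(ray(S,*p,0.0))
T=fromS([.172,-.10,.38]);print(T,rel(T,down(np.pi/2+ST[2])))
```

```text
[ 0.5868905  -0.62358616  0.        ]
[ 7.79680281e-01 -6.03266475e-01  1.11022302e-16]
[ 0.93738056 -0.7184859   0.        ]
[ 0.73895185 -0.13788374  0.38      ] (array([ -7.03, -22.91, -13.79]), array([-0.  ,  0.  ,  0.01]))
```

>>> send_rows(
  plan=[-4, 0, -3, 0, 0, 0, 0, -9, 0, -6, 0, 0, 0, 0, -9, -4, -9, 0, 0, 0, 0, -9, -8, -12, 0, 0, 0, 0, -9, -12, -13.8, 0, 0, 0, 0, -9, -16, -13.8, 0, 0, 0, 0, -9, -20, -13.8, 0, 0, 0, 0, -9, -23, -13.8, 0, 0, 0, 0, -9, -23, -13.8, 0, 0, 0, 0, -9, -23, -13.8, 0, 0, 0, 0],
  grip_force=40,
)

```text
time: 26.05
eef_pos: [0.7403, -0.1379, 0.3961]
orientation: [-0.507, 0.492, 0.51, 0.49]
contact_force: [-0.5, 0.3, -0.1]
opening: -0.0002
```

Run:
```python
from h import *
d=snap("scene","s24",(200,20,420,240),3.5)
d=snap("side","d24",(200,0,440,200),3.3)
s=ctrl.state();print(s["eef_pos"],toS(s["eef_pos"]),s["opening"])
```

```text
[ 0.73943198 -0.13796423  0.39904868] [ 0.17247705 -0.10009707  0.39904868] 7.492400573278533e-05
```

View pics/s24.png

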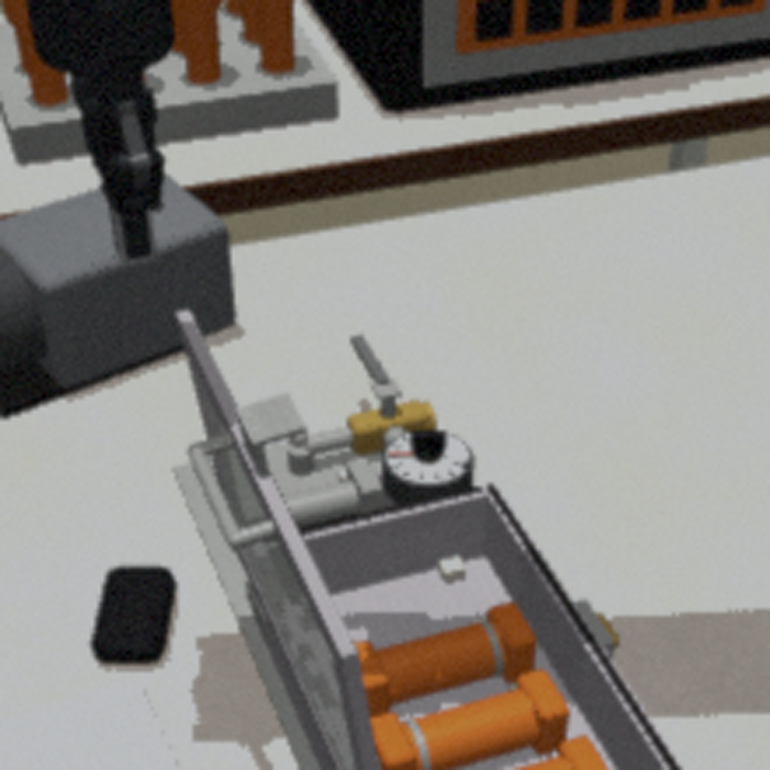

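View pics/d24.png

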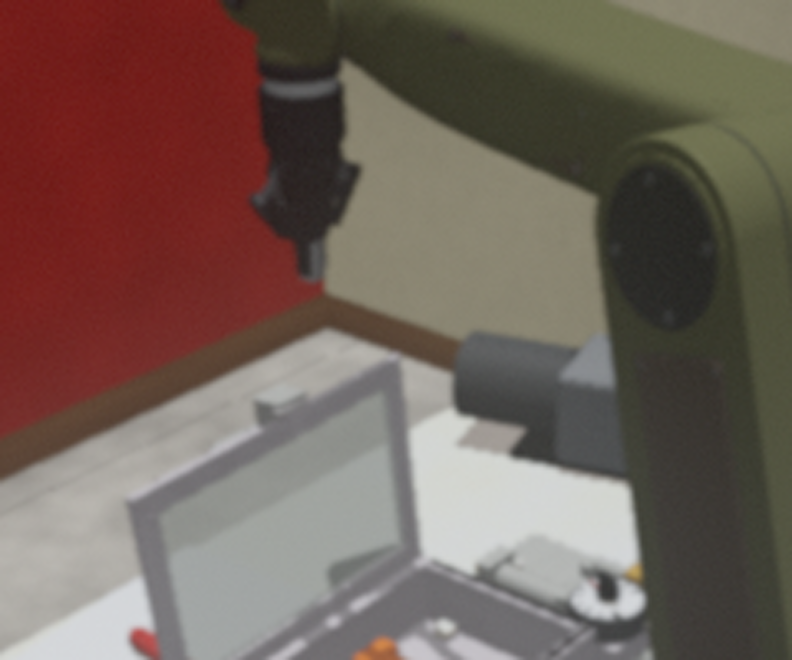

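>>> send_rows(
  plan=[4, 0, 0, 0, 0, 0, 0, 8, 0, 0, 0, 0, 0, 0, 11, 0, 0, 0, 0, 0, 0, 12.7, 0, 0, 0, 0, 0, 0, 12.7, 0, 0, 0, 0, 0, 0, 12.7, 0, 0, 0, 0, 0, 0],
)

```text
time: 26.75
eef_pos: [0.7401, -0.1381, 0.275]
orientation: [0.509, -0.491, -0.508, -0.492]
contact_force: [0.2, -0.3, 0.7]
opening: -0.0004
```

>>> send_rows(
  plan=[0, 2, 0, 0, 0, 0, 0, 0, 4.4, 0, 0, 0, 0, 0, 0, 7, 0, 0, 0, 0, 0, 0, 9.5, 0, 0, 0, 0, 0, 0.6, 12, 0, 0, 0, 0, 0, 1.2, 14.3, 0, 0, 0, 0, 0, 2.5, 16.5, 0, 0, 0, 0, 0, 4.1, 18.5, 0, 0, 0, 0, 0, 4.1, 18.5, 0, 0, 0, 0, 0],
)

```text
time: 27.65
eef_pos: [0.5538, -0.1444, 0.2332]
orientation: [0.509, -0.491, -0.508, -0.492]
contact_force: [-0.4, -0.5, 0.0]
opening: 0.0003
```

Run:
```python
from h import *
d=snap("scene","s25",(200,20,420,240),3.5)
d=snap("side","d25",(200,40,440,240),3.3)
s=ctrl.state();print(s["eef_pos"],toS(s["eef_pos"]),s["contact_force"])
```

```text
[ 0.55611924 -0.14470625  0.23466783] [-0.01095921 -0.10048674  0.23466783] [ 0.52468823 -0.1789932   0.83169273]
```

View pics/s25.png

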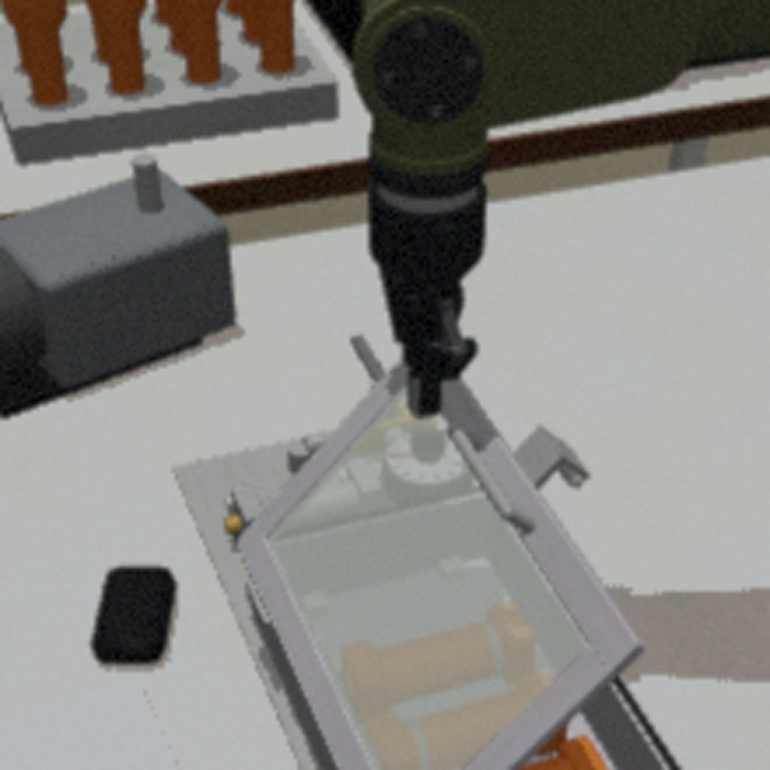

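View pics/d25.png

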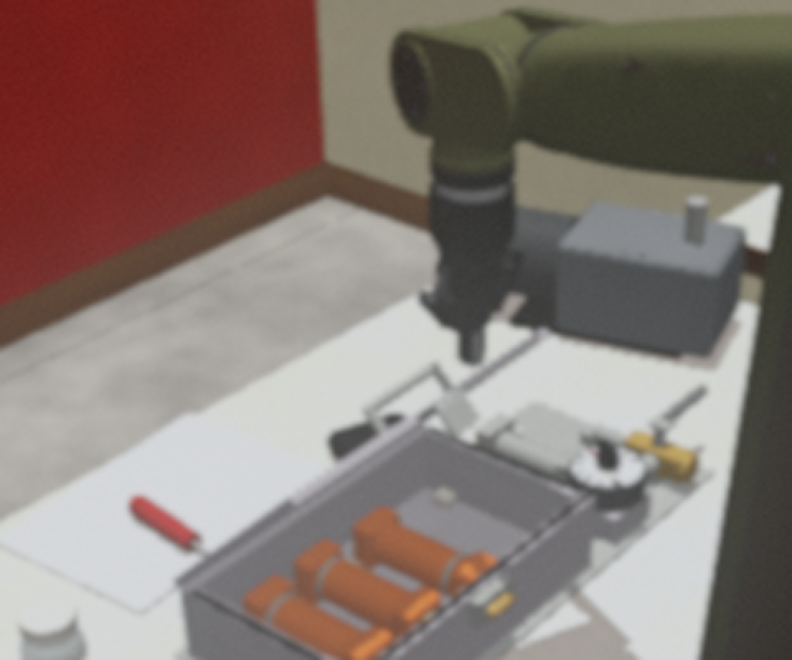

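>>> send_rows(
  plan=[2, 1.8, 0, 0, 0, 0, 0, 4.2, 3.5, 0, 0, 0, 0, 0, 6.5, 4.7, 0, 0, 0, 0, 0, 8.8, 5.7, 0, 0, 0, 0, 0, 10, 6.1, 0, 0, 0, 0, 0, 10.8, 6.3, 0, 0, 0, 0, 0, 10.8, 6.3, 0, 0, 0, 0, 0],
)

```text
time: 28.45
eef_pos: [0.4925, -0.1466, 0.1239]
orientation: [-0.508, 0.491, 0.509, 0.491]
contact_force: [0.7, 0.3, 0.1]
opening: 0.0001
```

Run:
```python
from h import *
d=snap("scene","s26",(200,20,420,240),3.5)
d=snap("side","d26",(200,80,440,280),3.3)
s=ctrl.state();print(s["eef_pos"],toS(s["eef_pos"]),s["contact_force"])
```

```text
[ 0.49321939 -0.14680633  0.12509307] [-0.07389406 -0.10040727  0.12509307] [ 0.21073131 -0.29622357  0.88493238]
```

View pics/s26.png

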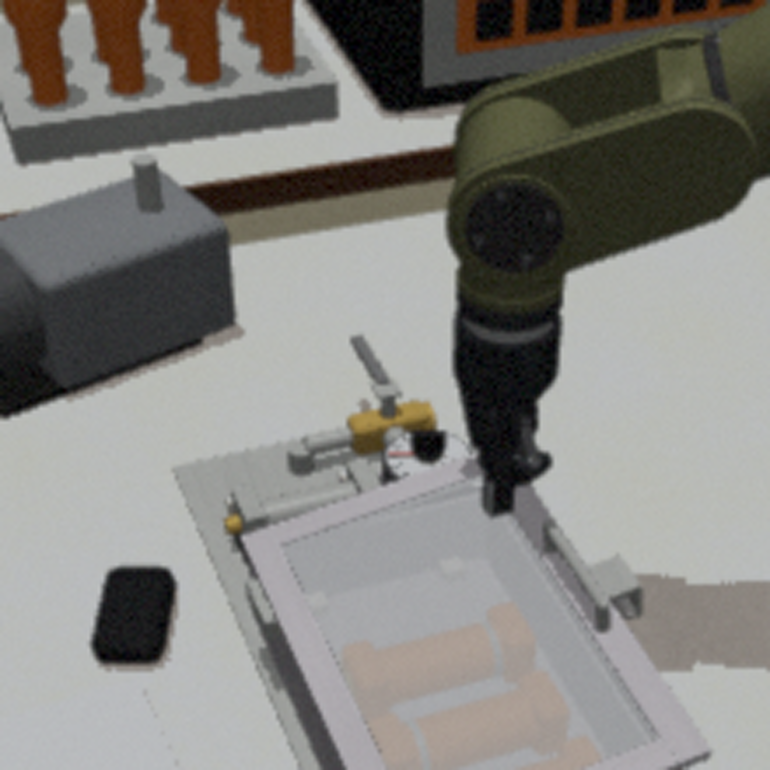

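View pics/d26.png

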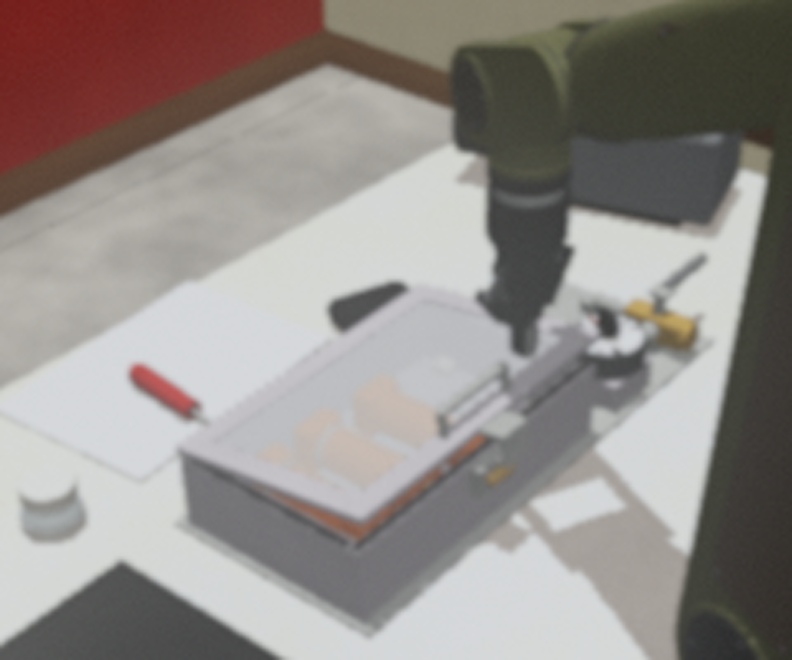

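>>> send_rows(
  plan=[-0.5, 1.2, 0, 0, 0, 0, 0, -0.5, 2.4, 0, 0, 0, 0, 0, 0.8, 2.4, 0, 0, 0, 0, 0, 1.8, 2.4, 0, 0, 0, 0, 0, 2.3, 2.4, 0, 0, 0, 0, 0, 2.3, 2.4, 0, 0, 0, 0, 0],
)

```text
time: 29.15
eef_pos: [0.4678, -0.1473, 0.0997]
orientation: [-0.508, 0.492, 0.509, 0.491]
contact_force: [0.6, -0.1, -0.9]
opening: -0.0001
```

>>> send_rows(
  plan=[0.2, 0, 0, 0, 0, 0, 0, 0.4, 0, 0, 0, 0, 0, 0, 0.6, 0, 0, 0, 0, 0, 0, 0.6, 0, 0, 0, 0, 0, 0],
)

```text
time: 29.55
eef_pos: [0.4678, -0.1473, 0.0958]
orientation: [-0.508, 0.492, 0.509, 0.491]
contact_force: [-6.4, 0.8, 11.0]
opening: -0.0004
```

>>> send_rows(
  plan=[0.2, 0, 0, 0, 0, 0, 0, 0.4, 0, 0, 0, 0, 0, 0, 0.4, 0, 0, 0, 0, 0, 0],
)

```text
time: 29.85
eef_pos: [0.468, -0.1474, 0.0956]
orientation: [-0.508, 0.492, 0.51, 0.491]
contact_force: [-17.5, 5.5, 32.4]
opening: -0.0001
```

Run:
```python
from h import *
d=snap("side","d27",(260,140,400,250),5.5)
s=ctrl.state();print(toS(s["eef_pos"]),s["contact_force"])
```

```text
[-0.09912876 -0.10011477  0.09555923] [-17.97221707   5.25583345  32.96508829]
```

View pics/d27.png

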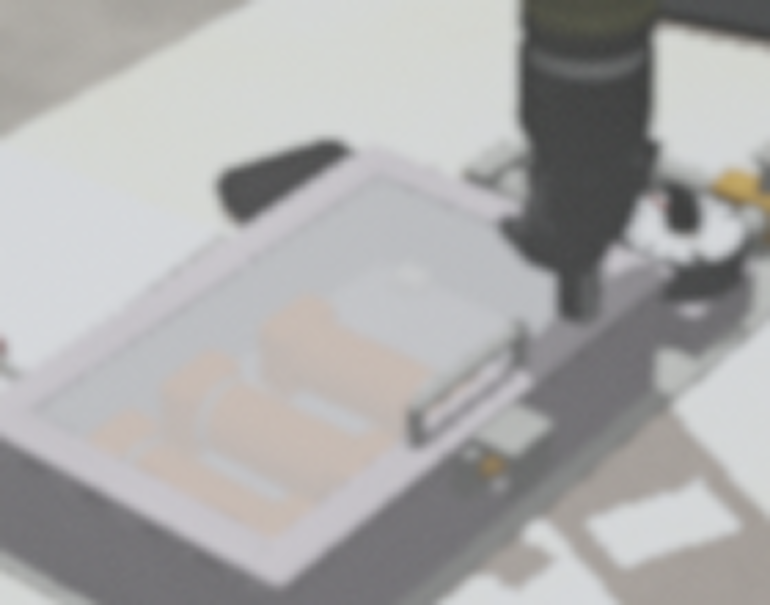

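>>> send_rows(
  plan=[-1.5, 0, 0, 0, 0, 0, 0, -6, 0, 0, 0, 0, 0, 0, -11, 0, 0, 0, 0, 0, 0, -16, 0, 0, 0, 0, 0, 0, -16, 0, 0, 0, 0, 0, 0],
)

```text
time: 30.4
eef_pos: [0.472, -0.1487, 0.2597]
orientation: [0.514, -0.489, -0.503, -0.493]
contact_force: [0.2, -0.6, 0.3]
opening: 0.0003
```

Run:
```python
from h import *
d=snap("side","d28",(220,140,400,280),4.4);d=snap("wrist","w28",None,1.25)
s=ctrl.state();print(toS(s["eef_pos"]),s["contact_force"],s["qpos"])
D=load("d28")
for th in (0,.02,.05):
    print(th,[((proj(D,fromS([.107-.222*np.cos(th),y,.086+.222*np.sin(th)]))[0]-[220,140]+.5)*4.4).round() for y in (.1745,-.1745)])
```

```text
[-0.09809333 -0.10027572  0.2522699 ] [-0.36039377 -0.41535106  0.05171259] [-4.14187002e-01 -2.50466506e-01  1.97154847e+00  4.38659344e-04
  1.41678850e+00 -2.01977464e+00]
0 [array([401., 482.]), array([717., 227.])]
0.02 [array([401., 476.]), array([717., 222.])]
0.05 [array([400., 468.]), array([717., 214.])]
```

View pics/d28.png

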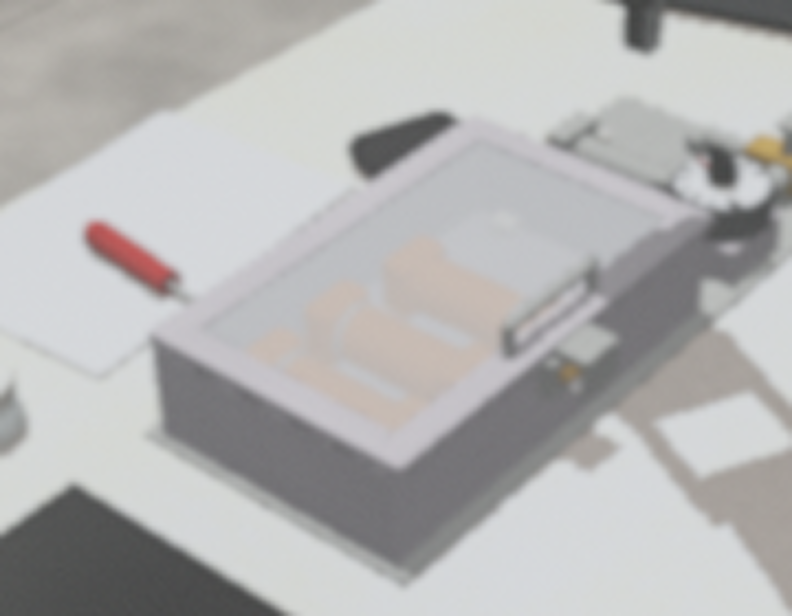

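View pics/w28.png

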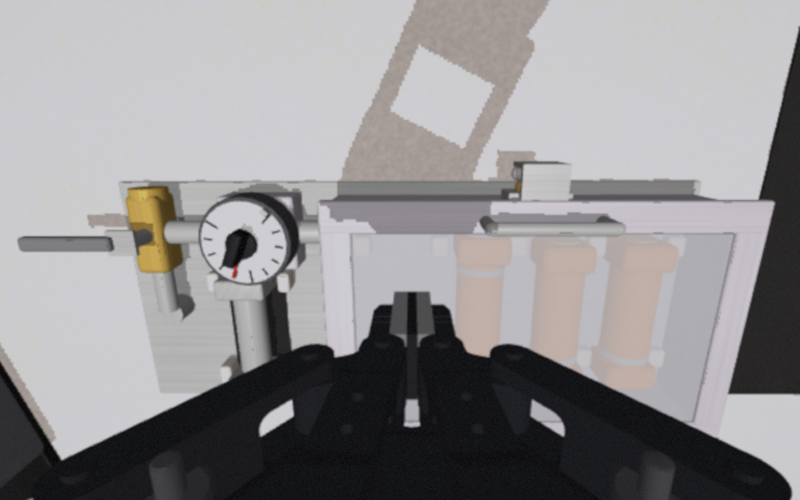

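>>> send_rows(
  plan=[0, -0.5, -4, 8.5, 0, 0, 3, 0, -1, -8, 17, 0, 0, 3, 0, -1.5, -12, 25.5, 0, 0, 3, 1, -2, -14.5, 34, 0, 0, 3, 2, -2, -14.5, 42.5, 0, 0, 3, 3, -2, -14.5, 51, 0, 0, 3, 4, -2, -14.5, 59.5, 0, 0, 3, 5, -2, -14.5, 68, 0, 0, 3, 5, -2, -14.5, 76.5, 0, 0, 3, 5, -2, -14.5, 85, 0, 0, 3, 5, -2, -14.5, 93.5, 0, 0, 3, 5, -2, -14.5, 100, 0, 0, 3],
)

```text
time: 31.7
eef_pos: [0.492, -0.2906, 0.1974]
orientation: [0.052, 0.707, -0.05, 0.704]
contact_force: [-0.4, 0.8, 0.1]
opening: 0.0299
```

>>> send_rows(
  plan=[0, 0, 0, 8.5, 0, 0, 3, 0, 0, 0, 17, 0, 0, 3, 0, 0, 0, 25.5, 0, 0, 3, 0, 0, 0, 34, 0, 0, 3, 0, 0, 0, 42.5, 0, 0, 3, 0, 0, 0, 51, 0, 0, 3, 0, 0, 0, 59.5, 0, 0, 3, 0, 0, 0, 68, 0, 0, 3, 0, 0, 0, 76.5, 0, 0, 3, 0, 0, 0, 85, 0, 0, 3, 0, 0, 0, 93.5, 0, 0, 3, 0, 0, 0, 99.5, 0, 0, 3],
)

```text
time: 32.9
eef_pos: [0.492, -0.2906, 0.1975]
orientation: [-0.571, -0.418, 0.572, -0.415]
contact_force: [-0.1, -0.3, 0.6]
opening: 0.0297
```

>>> send_rows(
  plan=[0, 0, 0, 0, 0, 0, 3, 0, 0, 0, 0, 0, 0, 3, 0, 0, 0, 0, 0, 0, 3],
)

```text
time: 33.2
eef_pos: [0.4927, -0.2912, 0.1997]
orientation: [-0.57, -0.419, 0.57, -0.418]
contact_force: [0.0, 0.6, 0.4]
opening: 0.0303
```

Run:
```python
from h import *
d=snap("wrist","w29",None,1.25)
s=ctrl.state();print(toS(s["eef_pos"]),s["qpos"],Ro.from_quat(s["orientation"]).as_matrix().round(3))
```

```text
[-0.07929156 -0.24482818  0.2000878 ] [-6.27666466e-01 -2.39487890e-02  1.85696686e+00  5.86784012e-05
  1.30980597e+00  1.24767978e+00] [[-0.001  0.954 -0.3  ]
 [ 0.001 -0.3   -0.954]
 [-1.    -0.001 -0.   ]]
```

View pics/w29.png

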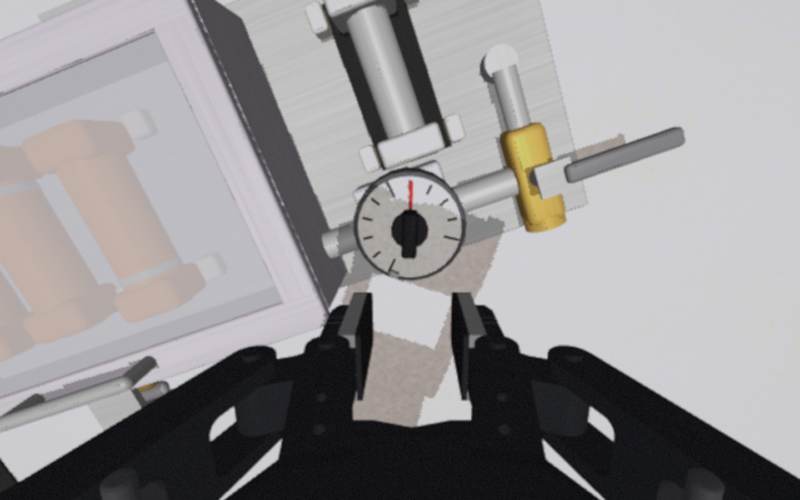

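Run:
```python
from h import *
d=load("w29"); g=lambda x,y:((x+.5)/1.25-.5,(y+.5)/1.25-.5)
for p,z in [((409,233),.0955),((410,224),.07)]:
    c=ray(d,*g(*p),z); print(c,toS(c), rel([c[0],c[1],.0745],Ro.from_quat(ctrl.state()["orientation"])))
```

```text
[ 0.4986471  -0.29241939  0.0955    ] [-0.07351234 -0.24612096  0.0955    ] (array([12.56,  0.6 , -0.06]), array([0., 0., 0.]))
[ 0.49882744 -0.29302197  0.07      ] [-0.07335297 -0.24672942  0.07      ] (array([ 1.256e+01,  6.400e-01, -1.000e-02]), array([0., 0., 0.]))
```

>>> send_rows(
  plan=[4, 0.5, 0, 0, 0, 0, 3, 8, 0.5, 0, 0, 0, 0, 3, 11, 0.5, 0, 0, 0, 0, 3, 12.5, 0.5, 0, 0, 0, 0, 3, 12.5, 0.5, 0, 0, 0, 0, 3],
)

```text
time: 33.75
eef_pos: [0.4963, -0.292, 0.0733]
orientation: [-0.57, -0.42, 0.571, -0.416]
contact_force: [-0.7, -0.2, 0.3]
opening: 0.0301
```

>>> send_rows(
  plan=[0, 0, 0, 0, 0, 0, 0.4, 0, 0, 0, 0, 0, 0, 0.4, 0, 0, 0, 0, 0, 0, 0.4, 0, 0, 0, 0, 0, 0, 0.4],
  grip_force=30,
)

```text
time: 34.15
eef_pos: [0.4974, -0.2911, 0.075]
orientation: [0.571, 0.419, -0.57, 0.417]
contact_force: [1.7, 4.8, -11.0]
opening: 0.0232
```

Run:
```python
from h import *
d=snap("wrist","w30",None,1.25)
s=ctrl.state();print(toS(s["eef_pos"]),s["contact_force"],s["moment"],s["opening"])
```

```text
[-0.07471732 -0.24476902  0.07504241] [  1.9014466    4.61793694 -11.06089961] [ 0.63656229 -0.28485884  0.05524657] 0.023268335965691906
```

View pics/w30.png

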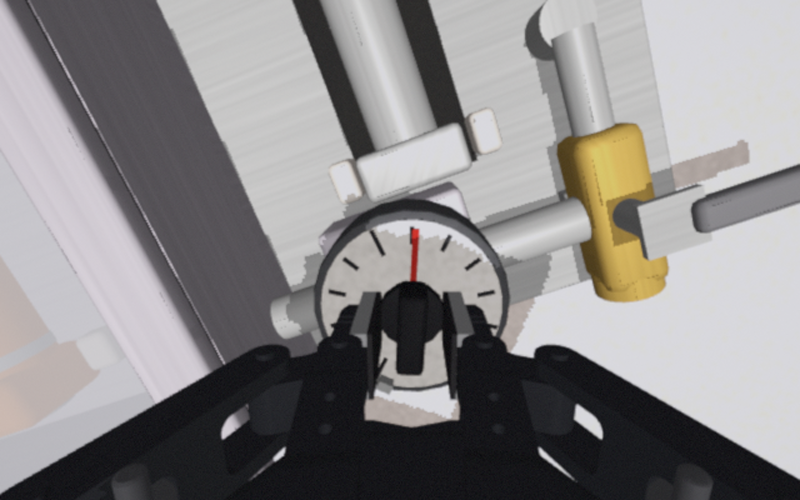

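>>> send_rows(
  plan=[0, 0, 0, 0, 0, 0, 3, 0, 0, 0, 0, 0, 0, 3, -0.7, 0, 0, 0, 0, 0, 3, -0.7, 0, 0, 0, 0, 0, 3, -0.7, 0, 0, 0, 0, 0, 0.4, -0.7, 0, 0, 0, 0, 0, 0.4, -0.7, 0, 0, 0, 0, 0, 0.4, -0.7, 0, 0, 0, 0, 0, 0.4, -0.7, 0, 0, 0, 0, 0, 0.4],
  grip_force=30,
)

```text
time: 35.1
eef_pos: [0.4991, -0.2916, 0.0843]
orientation: [0.572, 0.418, -0.569, 0.418]
contact_force: [0.8, 7.2, 6.7]
opening: 0.009
```

Run:
```python
from h import *
d=snap("wrist","w31",None,1.25)
s=ctrl.state();print(toS(s["eef_pos"]),s["contact_force"],s["moment"],s["opening"])
```

```text
[-0.07307757 -0.24536416  0.08434916] [1.72537532 6.72879832 6.89066711] [ 1.20631494 -0.17089591 -0.01866945] 0.008546938315480083
```

View pics/w31.png

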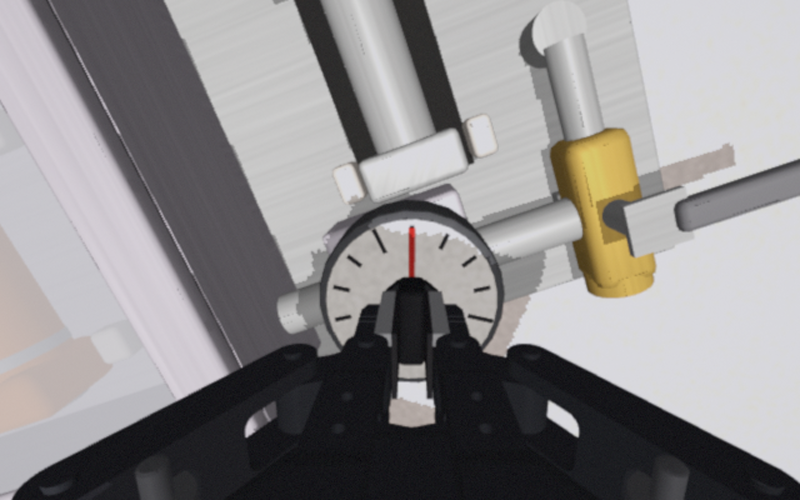

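>>> send_rows(
  plan=[-0.15, 0, -0.15, 0, 0, 0, 0.4, -0.15, 0, -0.15, -7, 0, 0, 0.4, -0.15, 0, -0.15, -15, 0, 0, 0.4, -0.15, 0, -0.15, -23, 0, 0, 0.4, -0.15, 0, -0.15, -31, 0, 0, 0.4, -0.15, 0, -0.15, -39, 0, 0, 0.4, -0.15, 0, -0.15, -47, 0, 0, 0.4, -0.15, 0, -0.15, -55, 0, 0, 0.4, -0.15, 0, -0.15, -63, 0, 0, 0.4, -0.15, 0, -0.15, -71, 0, 0, 0.4, -0.15, 0, -0.15, -79, 0, 0, 0.4, -0.15, 0, -0.15, -80, 0, 0, 0.4],
)

```text
time: 36.35
eef_pos: [0.4984, -0.29, 0.0844]
orientation: [0.169, 0.687, -0.166, 0.687]
contact_force: [1.6, 6.4, 2.8]
opening: 0.0088
```

Run:
```python
from h import *
d=snap("wrist","w32",None,1.25)
s=ctrl.state();print(toS(s["eef_pos"]),s["contact_force"],s["moment"],s["opening"],s["qpos"])
```

```text
[-0.07363445 -0.24365921  0.08438346] [1.7796407  6.53899608 2.79919813] [ 1.11044209 -0.25801441  0.05108665] 0.009237075407164777 [-0.62134738  0.10189577  1.93493255  0.00320498  1.10697373 -0.14376752]
```

View pics/w32.png

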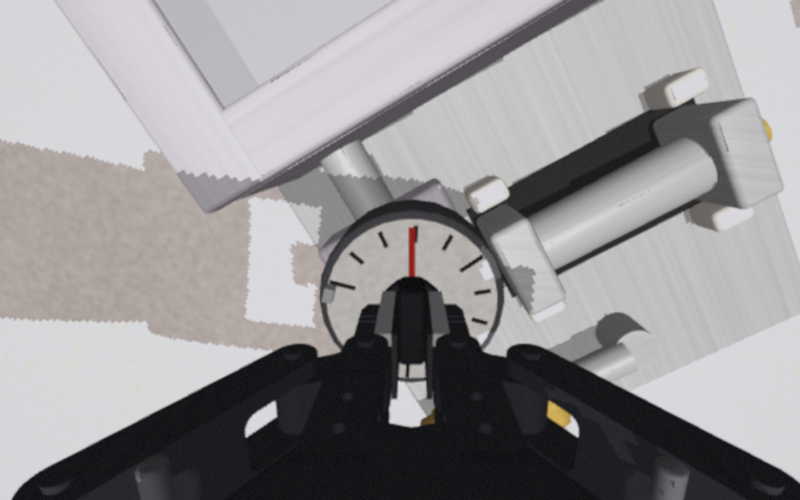

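>>> send_rows(
  plan=[0, 0, 0, -8, 0, 0, 0.4, 0, 0, 0, -16, 0, 0, 0.4, 0, 0, 0, -24, 0, 0, 0.4, 0, 0, 0, -32, 0, 0, 0.4, 0, 0, 0, -40, 0, 0, 0.4, 0, 0, 0, -48, 0, 0, 0.4, 0, 0, 0, -56, 0, 0, 0.4, 0, 0, 0, -62, 0, 0, 0.4, 0, 0, 0, -66, 0, 0, 0.4, 0, 0, 0, -68, 0, 0, 0.4, 0, 0, 0, -70, 0, 0, 0.4, 0, 0, 0, -70, 0, 0, 0.4],
)

```text
time: 37.6
eef_pos: [0.4969, -0.2901, 0.0844]
orientation: [-0.255, 0.66, 0.258, 0.658]
contact_force: [-4.4, 5.9, 6.2]
opening: 0.0087
```

Run:
```python
from h import *
d=snap("wrist","w33",None,1.25)
s=ctrl.state();print(toS(s["eef_pos"]),s["contact_force"],s["moment"],s["opening"],s["qpos"])
```

```text
[-0.07513461 -0.2437356   0.08433794] [-4.76365391  5.60287413  4.87711946] [1.04737091 0.70739243 0.02398143] 0.008966990674545103 [-6.22077112e-01  1.01372105e-01  1.93559240e+00  9.40986805e-04
  1.11011324e+00 -1.36410167e+00]
```

View pics/w33.png

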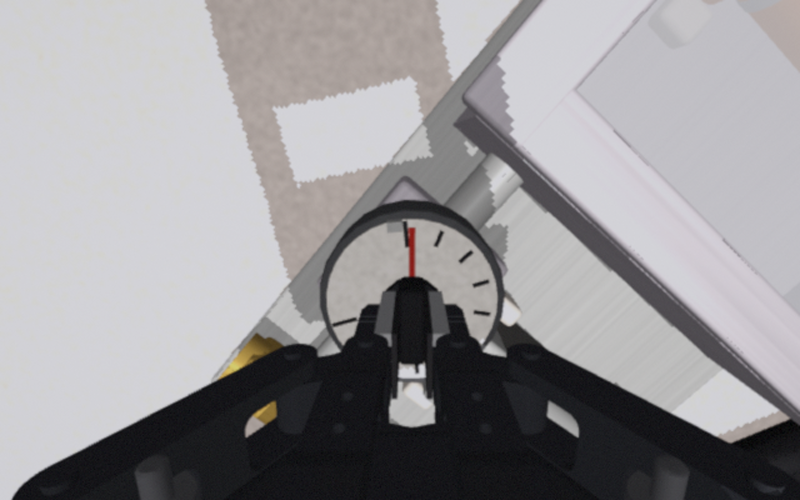

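>>> send_rows(
  plan=[0, 0, 0, -1.5, 0, 0, 0.4, 0, 0, 0, -3, 0, 0, 0.4, 0, 0, 0, -4.5, 0, 0, 0.4, 0, 0, 0, -6, 0, 0, 0.4, 0, 0, 0, -6, 0, 0, 0.4],
)

```text
time: 38.15
eef_pos: [0.4969, -0.2902, 0.0843]
orientation: [-0.288, 0.646, 0.292, 0.644]
contact_force: [-3.7, 5.4, 5.1]
opening: 0.0089
```

Run:
```python
from h import *
d=snap("wrist","w34",(240,140,420,320),4)
s=ctrl.state();print(s["contact_force"],s["moment"],s["opening"],s["qpos"])
```

```text
[-5.10582208  5.41495107  5.88904424] [ 0.97305747  0.83103585 -0.34462194] 0.008979640067668196 [-6.22322881e-01  1.01331922e-01  1.93560656e+00  1.00630008e-03
  1.11019598e+00 -1.46779009e+00]
```

View pics/w34.png

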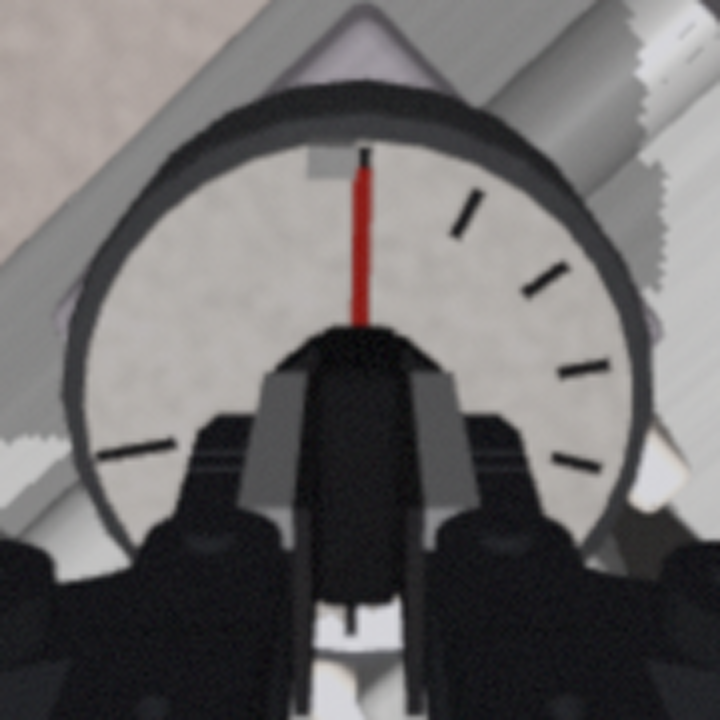

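>>> send_rows(
  plan=[0, 0, 0, -1.5, 0, 0, 0.4, 0, 0, 0, -1.5, 0, 0, 0.4],
)

```text
time: 38.4
eef_pos: [0.4969, -0.2902, 0.0844]
orientation: [-0.296, 0.642, 0.3, 0.641]
contact_force: [-4.7, 6.2, 5.4]
opening: 0.0088
```

>>> send_rows(
  plan=[0, 0, 0, 0, 0, 0, 2, 0, 0, 0, 0, 0, 0, 3, 0, 0, 0, 0, 0, 0, 3, -3, 0, 0, 0, 0, 0, 3, -7, 0, 0, 0, 0, 0, 3, -12, 0, 0, 0, 0, 0, 3, -12, 0, 0, 0, 0, 0, 3],
)

```text
time: 39.1
eef_pos: [0.5021, -0.2945, 0.2138]
orientation: [-0.304, 0.638, 0.294, 0.643]
contact_force: [1.2, 0.1, 1.8]
opening: 0.0299
```

Run:
```python
from h import *
d=snap("wrist","w35"); f=d["frame"]; save(f,"w35z",(200,100,440,280),3.3)
a=np.load("all.npy")
s=ctrl.state();print(toS(s["eef_pos"]),s["contact_force"],s["qpos"])
```

```text
[-0.07156247 -0.24721941  0.20996656] [-0.09296768  0.1098056  -1.24056926] [-6.22560056e-01 -2.07009096e-02  1.83684820e+00 -2.51533543e-04
  1.31546774e+00 -1.49491063e+00]
```

View pics/w35z.png

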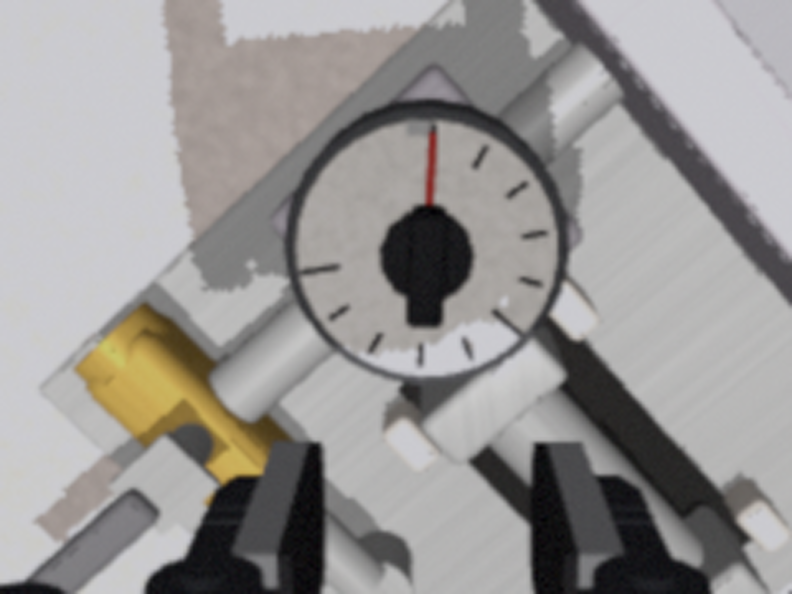

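Run:
```python
from h import *
d=load("w35"); g=lambda x,y:((x+.5)/3.3-.5+200,(y+.5)/3.3-.5+100)
P=toS(ray(d,*g(434,133),.071));Q=toS(ray(d,*g(429.5,207),.071));C=toS(ray(d,*g(428,243),.07)); T=toS(ray(d,*g(434,127),.07))
print(P,Q,C,[np.degrees(np.arctan2(*(a-b)[1::-1])) for a,b in ((P,Q),(P,C),(T,C))])
S=ctrl.state(); a=np.load("all.npy"); print(a)
```

```text
[-0.09844429 -0.2219751   0.071     ] [-0.08437726 -0.2362065   0.071     ] [-0.0770459  -0.24333353  0.07      ] [np.float64(134.66720078749344), np.float64(135.05354494366318), np.float64(135.18656912230406)]
[ 0.56359192 -0.04390026  0.03463794  0.02553154 -0.26411603 -0.07816973
 -0.24511535 -0.07514965 -0.34428645]
```

Run:
```python
from h import *
s=ctrl.state(); q=Ro.from_quat(s["orientation"])
p0=fromS([-.030,-.4123,.20]); print("to pre",rel(p0,q)); 
R=q
prev=p0
for P in [(-.0306,-.4123),(-.0506,-.4123),(-.079,-.4164),(-.1068,-.4093),(-.1296,-.3917),(-.1431,-.3688),(-.1431,-.360)]:
    print(P, np.round(q.inv().apply(fromS([*P,.055])-fromS([-.030,-.4123,.055]))*100,2))
```

```text
to pre (array([  1.13, -14.12,  -9.49]), array([0., 0., 0.]))
(-0.0306, -0.4123) [-0.    0.04 -0.04]
(-0.0506, -0.4123) [-0.02  1.53 -1.38]
(-0.079, -0.4164) [-0.04  3.37 -3.58]
(-0.1068, -0.4093) [-0.06  5.91 -4.92]
(-0.1296, -0.3917) [-0.09  8.78 -5.13]
(-0.1431, -0.3688) [-0.12 11.32 -4.33]
(-0.1431, -0.36) [-0.12 11.9  -3.68]
```

>>> send_rows(
  plan=[0, -4, -2.5, 0, 0, 0, 0, 0, -8, -5, 0, 0, 0, 0, 0, -12, -7.5, 0, 0, 0, 0, 1, -14.1, -9.5, 0, 0, 0, 0, 1, -14.1, -9.5, 0, 0, 0, 0, 1, -14.1, -9.5, 0, 0, 0, 0, 1, -14.1, -9.5, 0, 0, 0, 0],
)

```text
time: 39.85
eef_pos: [0.5449, -0.454, 0.1935]
orientation: [-0.298, 0.641, 0.299, 0.641]
contact_force: [0.8, 1.0, 0.6]
opening: -0.0003
```

Run:
```python
from h import *
d=snap("wrist","w36",None,1.25); d=snap("scene","s36",(220,40,380,200),4.5)
s=ctrl.state();print(toS(s["eef_pos"]),s["contact_force"],s["qpos"])
```

```text
[-0.03247629 -0.40913946  0.19468649] [ 0.28800169  0.46525985 -0.03492071] [-7.69853716e-01  2.74255630e-01  1.53925054e+00  1.06850425e-04
  1.32804044e+00 -1.64337991e+00]
```

View pics/w36.png

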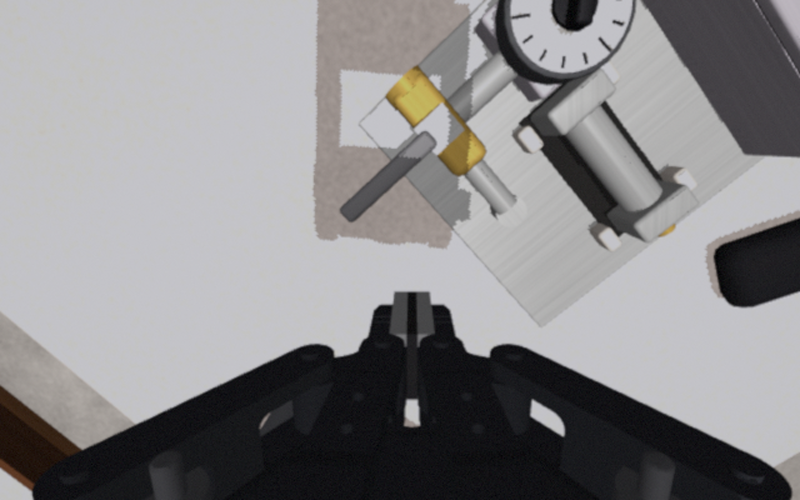

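View pics/s36.png

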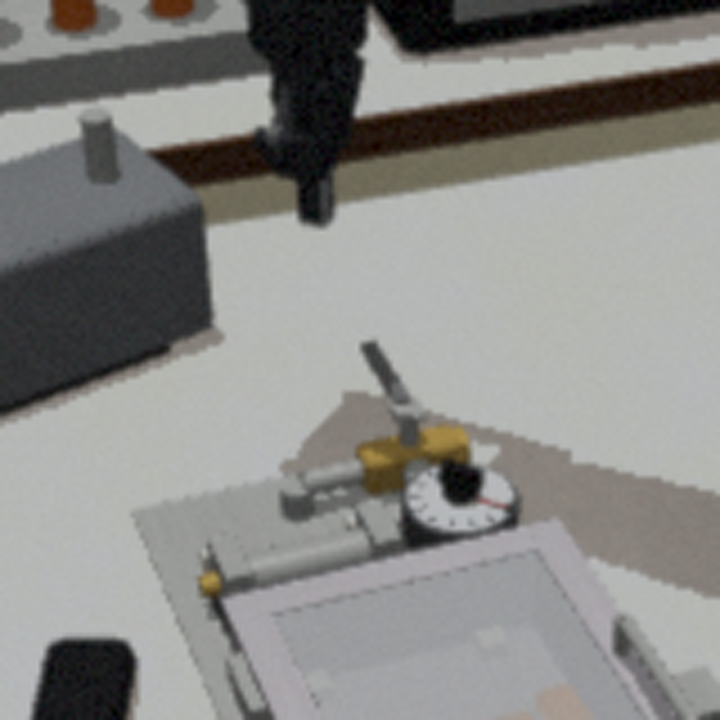

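>>> send_rows(
  plan=[4, 0, 0, 0, 0, 0, 0, 8, 0, 0, 0, 0, 0, 0, 12, 0, 0, 0, 0, 0, 0, 14, 0, 0, 0, 0, 0, 0, 14, 0, 0, 0, 0, 0, 0, 14, 0, 0, 0, 0, 0, 0],
)

```text
time: 40.55
eef_pos: [0.5457, -0.4547, 0.0555]
orientation: [-0.299, 0.641, 0.299, 0.641]
contact_force: [0.2, -1.0, -0.4]
opening: -0.0005
```

>>> send_rows(
  plan=[0, 0.8, -0.7, 0, 0, 0, 0, 0, 1.5, -1.4, 0, 0, 0, 0, 0, 2.4, -2.5, 0, 0, 0, 0, 0, 3.4, -3.6, 0, 0, 0, 0, 0, 4.6, -4.4, 0, 0, 0, 0, 0, 5.9, -4.9, 0, 0, 0, 0, 0, 7.3, -5.1, 0, 0, 0, 0, 0, 8.8, -5.1, 0, 0, 0, 0, 0, 10, -4.8, 0, 0, 0, 0, 0, 11.3, -4.3, 0, 0, 0, 0, 0, 11.3, -4.3, 0, 0, 0, 0],
)

```text
time: 41.65
eef_pos: [0.4298, -0.4149, 0.0548]
orientation: [-0.299, 0.641, 0.299, 0.641]
contact_force: [0.6, 0.3, 1.4]
opening: -0.0002
```

Run:
```python
from h import *
d=snap("wrist","w37",None,1.25); d=snap("scene","s37",(220,40,380,200),4.5)
s=ctrl.state();print(toS(s["eef_pos"]),s["contact_force"],s["qpos"])
```

```text
[-0.14605107 -0.36628136  0.05440521] [-0.24704005 -0.31062834  0.12461155] [-8.56971637e-01  1.83495867e-01  1.90079247e+00 -2.82359273e-04
  1.05844749e+00 -1.72914130e+00]
```

View pics/w37.png

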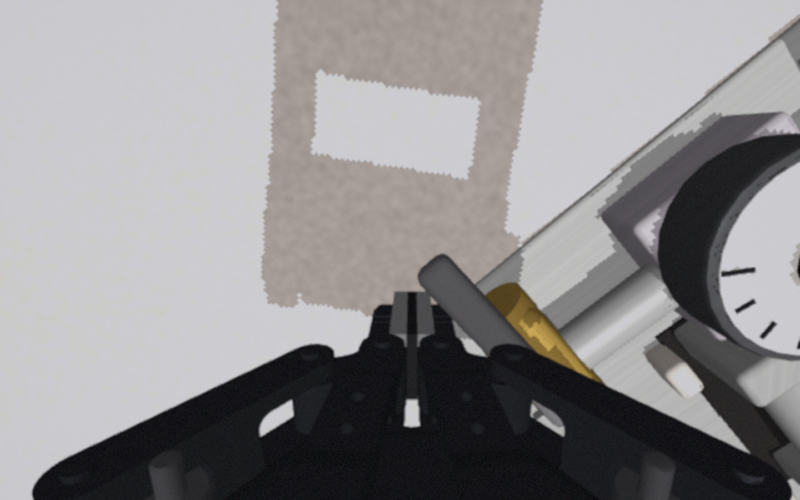

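View pics/s37.png

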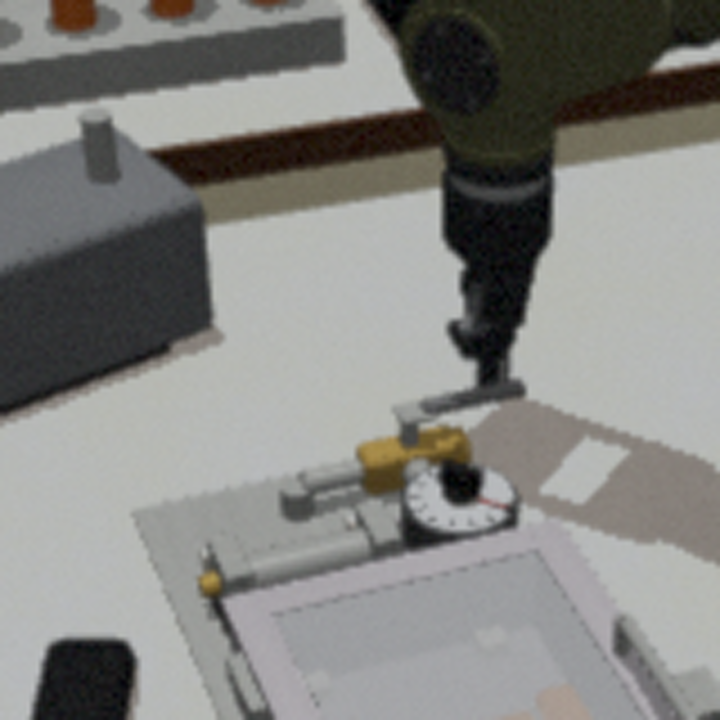

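>>> send_rows(
  plan=[0, 0.3, 0.3, 0, 0, 0, 0, 0, 0.5, 0.6, 0, 0, 0, 0, 0, 0.7, 0.8, 0, 0, 0, 0, 0, 0.8, 0.9, 0, 0, 0, 0],
)

```text
time: 42.15
eef_pos: [0.4306, -0.4127, 0.0555]
orientation: [-0.306, 0.643, 0.292, 0.638]
contact_force: [-1.8, -33.4, -15.4]
opening: -0.0001
```

>>> send_rows(
  plan=[0, 0.1, 0.1, 0, 0, 0, 0, 0, 0.2, 0.2, 0, 0, 0, 0],
)

```text
time: 42.35
eef_pos: [0.4306, -0.4124, 0.0558]
orientation: [-0.308, 0.643, 0.29, 0.638]
contact_force: [-1.1, -42.8, -20.0]
opening: 0.0001
```

>>> send_rows(
  plan=[0, -1, -1.1, 0, 0, 0, 0, 0, -2.3, -2.6, 0, 0, 0, 0, 0, -3, -3.4, 0, 0, 0, 0, -4, -3, -3.4, 0, 0, 0, 0, -9, -3, -3.4, 0, 0, 0, 0, -14, -3, -3.4, 0, 0, 0, 0, -19, -3, -3.4, 0, 0, 0, 0, -24, -3, -3.4, 0, 0, 0, 0, -24, -3, -3.4, 0, 0, 0, 0],
)

```text
time: 43.25
eef_pos: [0.4339, -0.4482, 0.3049]
orientation: [-0.304, 0.639, 0.294, 0.642]
contact_force: [0.7, -0.6, 0.9]
opening: -0.0005
```

Run:
```python
from h import *
d=snap("wrist","w38",None,1.25); d=snap("scene","s38",(220,60,420,260),4); d=snap("side","d38",(200,110,440,290),3.3)
s=ctrl.state();print(toS(s["eef_pos"]),s["contact_force"],s["qpos"])
```

```text
[-0.14586778 -0.396719    0.29403811] [ 0.49751228 -0.25566775 -1.03788321] [-8.87793176e-01  2.81126876e-02  1.64679066e+00  7.82515007e-05
  1.46746872e+00 -1.76054315e+00]
```

View pics/w38.png

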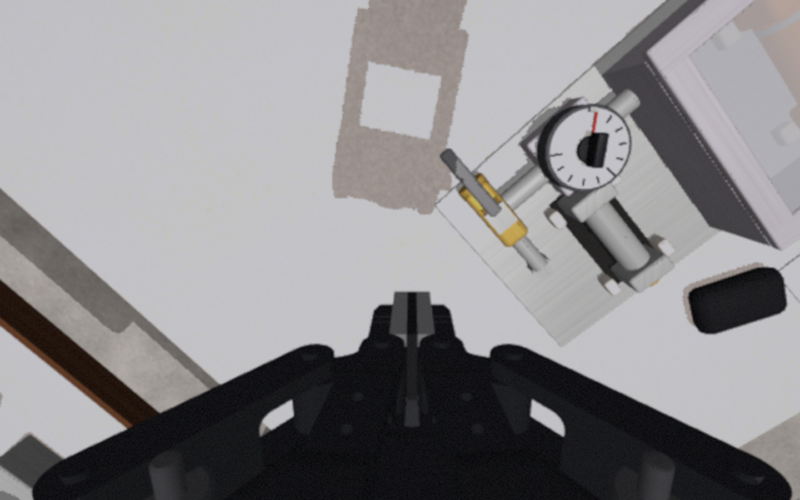

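View pics/s38.png

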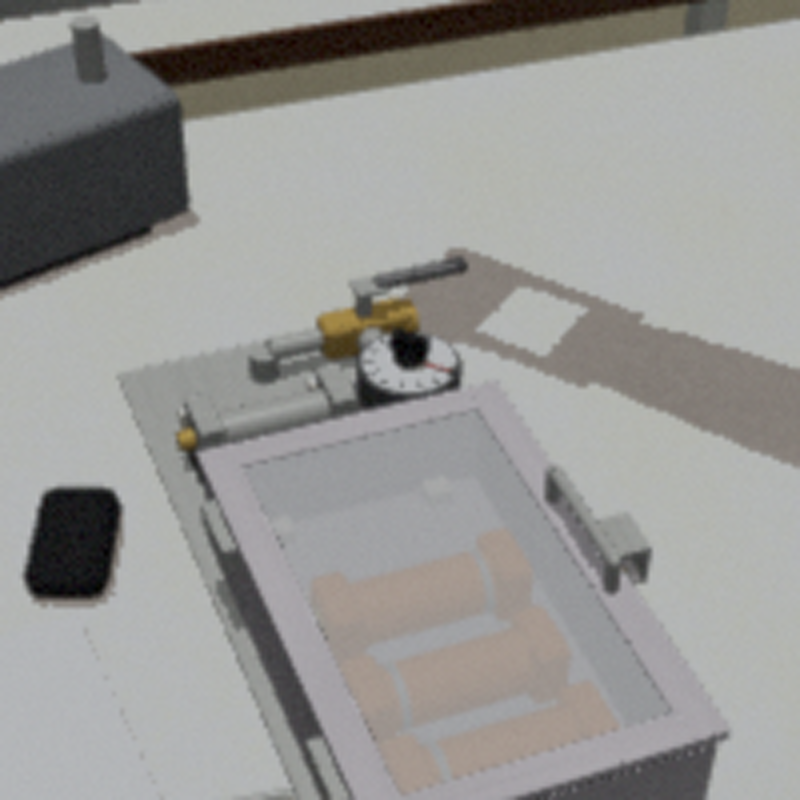

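View pics/d38.png

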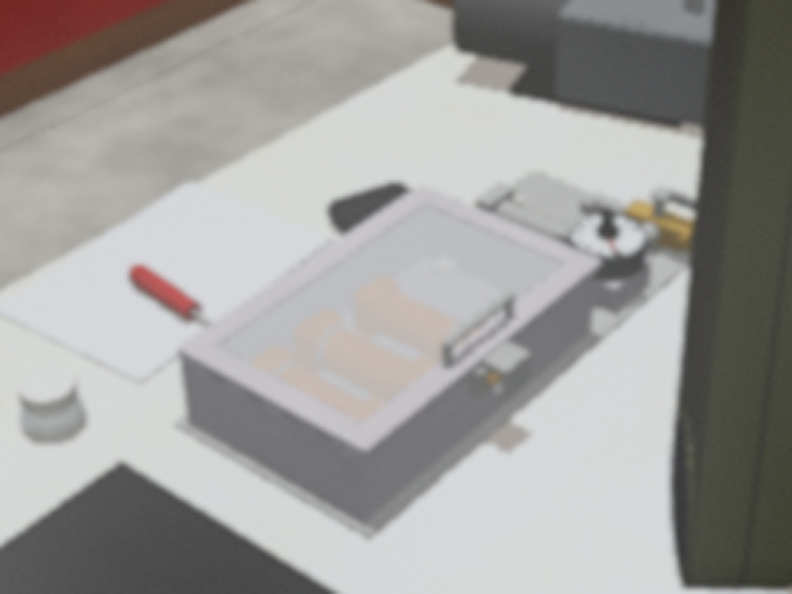

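Run:
```python
from h import *
d=load("w38"); g=lambda x,y:((x+.5)/1.25-.5,(y+.5)/1.25-.5)
P=toS(ray(d,*g(448,156),.077));Q=toS(ray(d,*g(494,210),.077)); print(P,Q,np.degrees(np.arctan2(*(P-Q)[1::-1])))
# canister ends
A=toS(ray(d,*g(580,195),.052));B=toS(ray(d,*g(642,272),.052)); print(A-[*np.load('all.npy')[3:5],0],B-[*np.load('all.npy')[3:5],0])
```

```text
[-0.15751721 -0.34522146  0.077     ] [-0.09096696 -0.34525012  0.077     ] 179.97532216438861
[-0.06435602 -0.00765757  0.052     ] [ 0.04548676 -0.00641035  0.052     ]
```

Run:
```python
from bench import ctrl
print(ctrl.hand_in())
```

```text
the job is handed in; nothing more can be done
None
```

The leak test is set up and the job handed in at about 43 s. No verdict was reported.

**What I did**
- **Canister:** I moved it from bay 2 to its cradle. On the first attempt it caught the gauge and tilted in the grip, so I lifted it, levelled it against the base plate and set it down slightly towards the hinge side.
- **Nodes:** Three were present. The one already in bay 1 stayed there, and the two on the mat went into bays 3 and 2.
- **Lid:** I swung it down and pressed it shut.
- **Gauge and valve:** I turned the peak pointer back to its stop, then swung the valve lever open to its stop.

**Last checks**
- **Nodes:** all three lie between their teeth, seen through the lid.
- **Canister:** it lies flat between its posts. One rough last reading put it about 7 mm off to the side and 9 mm along. An earlier, closer picture showed it centred between the posts.
- **Lid:** it sits flush with no visible gap and stayed shut after I let go. The catch itself could not be seen.
- **Pointer:** it measures 135° on the dial, on the zero tick and against the stop.
- **Valve lever:** it points along the pipe, 90° from closed.
- **Bystanders and arm:** the mouse, screwdriver and grease jar look unmoved. The arm stands clear of everything.

**What did not go cleanly**
- **Bay 3:** the gripper brushed the chamber rim there with about 13 N, so that node was released a few millimetres above the floor.
- **Peak forces:** fingertip force peaked at about 38 N when pressing the lid and 47 N against the valve's end stop. The 47 N is above the 40 N limit if that limit counts the fingers. It is worded for the arm and gripper body.

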